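# Hang up a hand pipette by way of the angled rest

### The arm

A 6-joint arm with a two-finger parallel gripper is mounted at the origin on the work surface. World frame = base frame: x ahead of the robot, y to its left, z up, the work surface at z = 0. Lengths are in m, angles in rad, forces in N, time in s.
With the tool pointing down it reaches from about 0.35 to 0.725 m from the base axis. Payload 6 kg.
Tool frame: the origin (TCP) lies at the very end of the fingers, on their centre line; the grasp point (between the pads) lies 19 mm behind it (tcp_to_grasp is the distance from the TCP to the grasp point, in m); z points along the fingers, y is the line along which they close (so a half turn about z gives the same grasp; the last joint's range is limited). The gripper opens to 85 mm and grips with 20 to 120 N. Pads are 22 mm wide; open, the fingers measure 114 mm over their backs; the gripper's body (76 mm by 85 mm) begins 54 mm behind the grasp point. The pads swing forward as they close: fully open they stand 13 mm farther back than shut.
Start: joints at [1.597, 0.04, 0.085, 0, -1.615, -0.334], TCP at [0.182, 0.572, 0.192] pointing down, gripper open.
Joint ranges: [-2.56, 2.56], [-1.29, 2.01], [-1.08, 1.49], [-3.29, 1.98], [-2.81, -0.18], [-2.99, 2.99]. Speed limits (rad/s): [2.57, 2.57, 3.01, 3.14, 3.14, 3.14].

### API

Orientations are given as a rotation vector (axis times angle).
In Python, from station import read_state, capture, camera_model, hand_in, regions_of, tcp_to_grasp gives the robot as it stands.
- The arm moves only by the tool arm_command, never from a script. Its argument "steps" is a list of rows, each an object with "travel": the shift along the world's x, y, z scaled (see below), a list of three; "dr": the turn, a rotation vector about the world's x, y, z scaled (see below), a list of three; "jaw": the gripper command: -1 is fully open, 1 is shut, values between are in proportion. In form: [{"travel": [x, y, z], "dr": [wx, wy, wz], "jaw": jaw}, ...]. A call has exactly 5 rows; each row shifts and turns the commanded pose from where the row before left it; what a row does not reach is not made up. The controller multiplies each number of a shift by 20 cm and each number of a turn by 5 degrees. A row lasts 1/12 s, in which the tool goes at most 41.7 mm and 7.16 degrees, less where a joint would pass 70% of its speed; a pose out of reach is approached as far as the arm can. A call with a number of a shift or a turn outside -1 to 1 is refused whole. A call with a gripper value outside its range is refused whole. The fingers move at their own pace and stop on an object; "squeeze" is the grip in N (left out, the last holds). Time passes only in rows, so rows that do not move let the fingers close, or fill a call up. It gives the time, the measured TCP pose, the force, the opening and the grip force at its end, in the units of the state.
- read_state(): the state, without advancing time (a new reading comes with each control period).
- capture(name): name is "side" or "top"; returns the picture (480x640x3 uint8, red, green, blue); there is no depth.
- camera_model(name): a dict with "K" (3x3 intrinsics, pixels), "dist_coeffs" ([k1, k2, p1, p2, k3] as OpenCV has them; the pictures are not rectified), "camera_from_world" (4x4, takes a point from world to camera coordinates). Camera axes: x right, y down, z forward; pixel columns grow to the right and rows downward; lengths in m; the calibration is good to about 2 mm. A picture is of the moment at which its call begins. camera_model takes no time and is no camera call.
- hand_in(): hands the job in; it is judged then, once.
Trained networks look in the newest picture that a camera, given by its name, has taken for a name from the list of things; names that differ only in an ending like _2 or _b are one class to them, and where a whole thing is asked for, a point or a joint stands for the part that bears it (a point fixed in the world has none). Each returns a list of dicts, best first, with "p" (0 to 1); they miss things now and then, are a little off and sometimes report something else, mostly with a low value. They report only what shows in the picture. A call takes as long as a camera call. They do not tell look-alikes from the thing itself.
- regions_of(camera, target): "mask" (480x640 bool, what is visible of it) and "pixel" ([row, column] in pixels, amid what is visible of it).
The state is a dict: "time": time; "joints": joint angles; "dq": joint speeds; "joint_torque": joint torques, N m; "tool_pos": TCP position; "tool_rot": TCP orientation; "contact_force": force on the tool from outside, world axes, zero at the start; "ft_torque": the same for the moment, N m; "opening": finger opening in m; "grasp_force": force on a finger pad.
Only numpy, scipy, OpenCV 4.12 (cv2) and the standard library are available. Lean on these libraries where they do the work, as an engineer would, in place of code of your own. Each camera call takes 0.05 s, during which the arm holds its last target. There are 200 camera calls.

### The job

Put the hand pipette that lies on the bench back on the empty stand. First park it on the angled rest, tip down, and let go; then take it again by its head end, lift it upright and slide its neck into the empty stand's fork, and let it go only once its finger wings sit across the two prongs and it hangs upright. Leave the other hanging pipette and the things around undisturbed.

Things in the scene. Friction and masses are not known exactly. Their poses are not given: they have to be found in the camera images.
- pipette_mid (a point): Loose hand pipette lying on the bench, 200 mm long, round, 30 mm thick, about 0.1 to 0.2 kg. The point is the middle of its length, on its axis, 15 mm above the bench as it lies; centre of mass roughly here. x runs along it to the head end, y along the finger wings, z up as it lies. Along x from here: black body -62 to +8 mm, neck to +34, collar to +42, head to +88, plunger to +100.
- pipette_collar (a point): On the loose pipette's axis at the underside of its finger collar (+34 mm along x from pipette_mid, same axes), where the white neck (26 mm long, 18 diameter) begins. The black collar is 8 mm thick, 56 mm along y and 30 along z: two wings stick out sideways. Beyond it: grey round head, 46 mm long, 30 diameter, then a white plunger, 12 mm long, 10 diameter.
- rest_mid (a point): Where the middle of the pipette (pipette_mid) comes when parked on the angled rest, 116 mm above the bench. x is level and points to the side where the parked head points, z up; the parked axis rises at 45 degrees in the x-z plane, head up. A foot plate stops the tip 100 mm down the slope from here. Head, wings and neck stand free of the block.
- fork_seat (a point): Point between the two prongs of the empty stand's white fork, 4 mm above their top face (165 mm above the bench). A hung pipette stands upright with its axis through this point, collar underside on the prongs (4 mm below the point), wings across them (along y). x points from the fork's mouth to its post: the prongs point to -x; z up.
- hung_mid (a point): Middle of the second, identical pipette, which hangs upright in the other stand; leave it alone. z up.
- reagent_bottle: Amber bottle, 64 mm diameter, 130 mm tall, a bystander; origin under its centre.
- specimen_jar: Pale jar with a lid, 60 mm diameter, 70 mm tall, a bystander; origin under its centre.
- slide_box: Blue slide box 100 x 80 x 34 mm, a bystander; origin under its centre.
- pipette: The loose pipette again; origin on its underside below pipette_mid (15 mm off the axis), axes as pipette_mid. The tip is a slim white cone from -100 to -62 mm along x, 8 mm diameter at its end growing to 18; the black body is 30 mm in diameter.
- rest: The angled rest, a fixed aluminium block on a dark base plate 150 x 90 mm; origin under it, axes as rest_mid. Two 90-degree V notches, 8 mm thick, 45 mm wide at the top, open square to the slope, carry the black body at 0 and 54 mm down the slope from rest_mid, with 46 mm free between them for fingers; the sloping plate lies 42 mm under the parked axis.
- stand: The empty stand, fixed: grey base plate 150 x 100 x 12 mm; origin on the bench under fork_seat, same axes. Prongs 8 mm thick, 26 mm apart, reach 35 mm towards -x; their last 8 mm are lips that rise 4 mm above the top face. A cross bar closes the fork 23 mm behind fork_seat at prong height; nothing is higher than the lips.
- full_stand: The other stand, of the same shape, which holds the second pipette; origin and axes likewise.
- hung_pipette: The second, hanging pipette; origin at its tip, z up.
Not all that is in view belongs to the job. Leave any green, pink or red look-alike of the pipette alone.

How it is judged:
By the outcome, as a careful person would: the job done as asked, in the order asked, and still so for the second after the job is handed in, with the robot touching nothing.
It also fails if it takes over 62 s, if anything falls off the work surface, if the arm or the gripper's body presses on something with over 40 N, if the wrist force passes 120 N, or if a joint passes its speed limit or range.

## Working session

There is one attempt and no reset: what is moved stays moved. The work goes in short steps, Python scripts to look and compute and a tool call to move; the robot and the scene stay as the last step left them, time stands still between calls to the robot, and variables do not carry over. Pictures are saved under pics/ and viewed, at most 10 in all, crops included, and the job is handed in when it is done.

Besides the shell and the picture viewer there is one more tool, called after "Request:" as name(argument=value, ...), one argument or row to a line, values as JSON. arm_command: Moves the arm, as the interface text tells. Its arguments: {"type":"object","properties":{"steps":{"type":"array","items":{"type":"object","properties":{"travel":{"type":"array","items":{"type":"number","minimum":-1,"maximum":1}},"dr":{"type":"array","items":{"type":"number","minimum":-1,"maximum":1}},"jaw":{"type":"number"}}}},"squeeze":{"type":"number"}},"required":["steps"]}

```bash
ls; mkdir -p pics
python3 - <<'E'
from station import *
import cv2,numpy as np
s=read_state();print(s, tcp_to_grasp if not callable(tcp_to_grasp) else tcp_to_grasp())
for n in("side","top"):
    im=capture(n);cv2.imwrite(f"pics/{n}0.png",im[:,:,::-1])
    m=camera_model(n);print(n,np.round(m["K"],1).tolist(),m["dist_coeffs"],np.round(m["camera_from_world"],3).tolist())
E
```

```text
pics
{'time': 0.0, 'joints': array([ 1.59671817e+00,  4.08230337e-02,  8.38115894e-02, -4.31295294e-04,
       -1.61554068e+00, -3.33664685e-01]), 'dq': array([-8.75926562e-04, -1.68548438e-03, -7.03540182e-04, -3.28859263e-04,
       -8.09942269e-05,  1.17463659e-03]), 'joint_torque': array([-4.91141382e-04, -3.68203962e+01,  3.47425675e+01,  6.93245441e+00,
       -5.33902654e-03, -5.13717154e-06]), 'tool_pos': array([0.18158367, 0.57143551, 0.19107937]), 'tool_rot': array([ 3.10269647e+00, -4.81190134e-01, -1.72613122e-04]), 'contact_force': array([ 0.45522265, -0.46443053,  0.53006559]), 'ft_torque': array([ 0.01812187,  0.01858405, -0.01710183]), 'grasp_force': 0.0, 'opening': 0.08526656851255936} 0.0187
side [[622.4, 0.0, 307.1], [0.0, 622.4, 231.3], [0.0, 0.0, 1.0]] [-0.19862092  0.          0.          0.          0.        ] [[0.926, -0.378, -0.018, -0.47], [-0.277, -0.645, -0.712, 0.24], [0.257, 0.664, -0.702, 1.47], [0.0, 0.0, 0.0, 1.0]]
top [[436.6, 0.0, 317.4], [0.0, 436.6, 235.0], [0.0, 0.0, 1.0]] [0.02055441 0.         0.         0.         0.        ] [[0.022, -1.0, -0.015, -0.031], [-0.986, -0.019, -0.164, 0.518], [0.164, 0.019, -0.986, 0.956], [0.0, 0.0, 0.0, 1.0]]
```

View pics/side0.png

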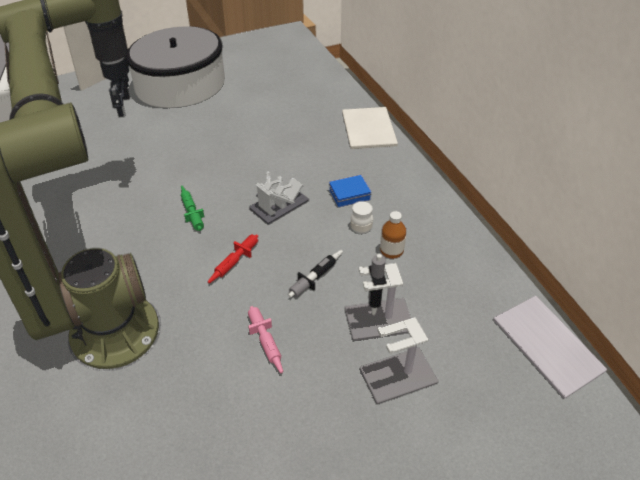

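View pics/top0.png

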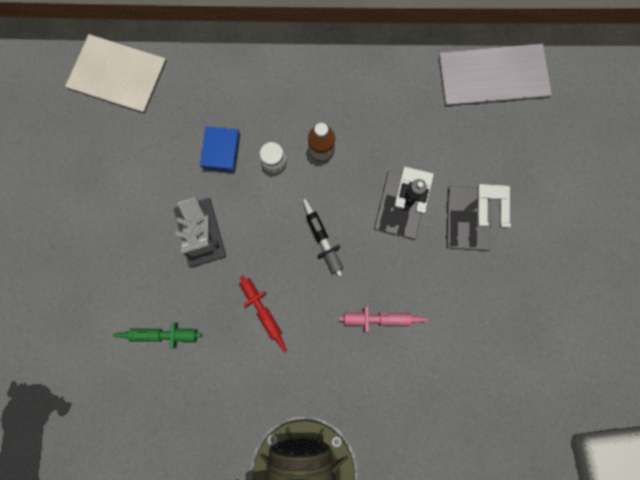

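Candidates for the pipette in the top picture (row, col): the black/white/grey one lying at (237,322), hung one (190,415), red (313,265), pink (320,383), green (335,158). I choose (237,322), and check in a crop.

Run:
```python
import cv2,numpy as np
t=cv2.imread("pics/top0.png");s=cv2.imread("pics/side0.png")
def c(im,r,cc,h,w,k=4): return cv2.resize(im[r:r+h,cc:cc+w],(w*k,h*k),interpolation=cv2.INTER_CUBIC)
a=np.hstack([c(t,190,280,100,100,4),c(s,240,270,100,100,4)])
cv2.imwrite("pics/c1.png",a)
b=np.hstack([c(t,190,165,75,75,5),c(s,165,240,75,75,5)])
d=np.hstack([c(t,175,440,75,75,5),c(s,310,360,75,75,5)])
cv2.imwrite("pics/c2.png",np.hstack([b])); cv2.imwrite("pics/c3.png",d)
cv2.imwrite("pics/c1.png",a)
```

```text
(no output)
```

View pics/c1.png

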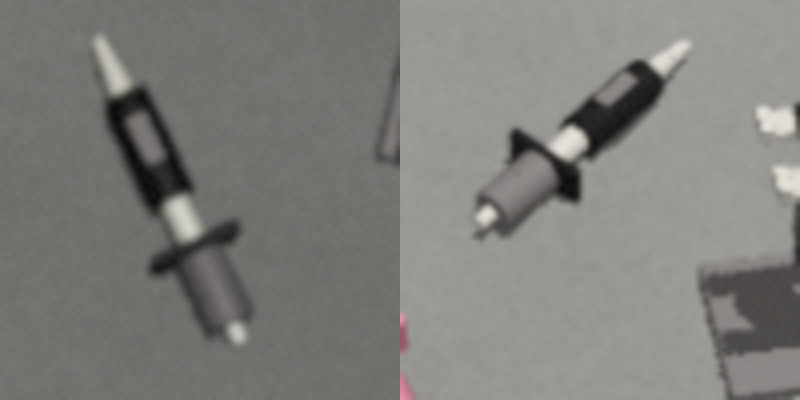

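View pics/c2.png

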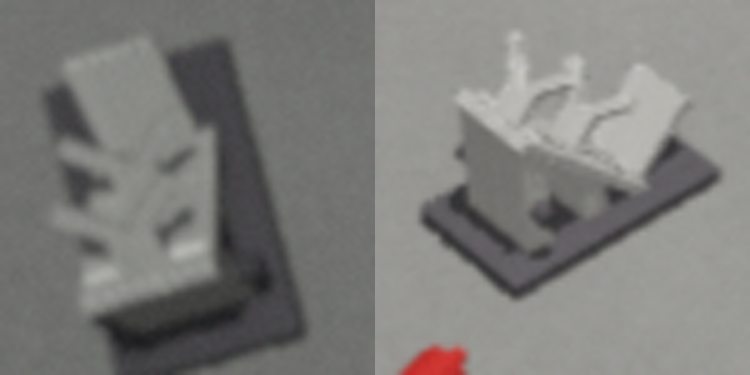

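View pics/c3.png

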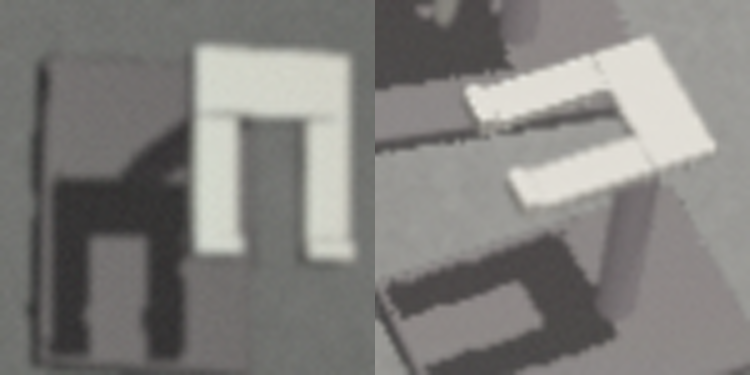

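The crops show the black/white/grey pipette, so the choice is confirmed: top picture tip ≈(199,304), plunger ≈(275,339). The rest's high end faces the robot, and its foot plate is on the far side. The empty fork opens towards the robot, with prong tips near top (225,483) and (226,505). Next I fit poses to keypoints.

```bash
cat > h.py <<'E'
import cv2,numpy as np
from scipy.optimize import least_squares
from station import *
M={n:camera_model(n) for n in("side","top")}
def proj(n,P):
    m=M[n];T=np.array(m["camera_from_world"]);P=np.atleast_2d(np.array(P,float))
    return cv2.projectPoints(P,cv2.Rodrigues(T[:3,:3])[0],T[:3,3],np.array(m["K"]),np.array(m["dist_coeffs"]))[0][:,0]
def pose(p,L): # p=x,y,yaw
    c,s=np.cos(p[2]),np.sin(p[2]);L=np.atleast_2d(np.array(L,float))
    return np.c_[p[0]+c*L[:,0]-s*L[:,1],p[1]+s*L[:,0]+c*L[:,1],L[:,2]]
def fit(obs,p0,extra=None):
    # obs: (cam,(col,row),local pt) ; local in m
    def res(p):
        r=[]
        for n,uv,l in obs:
            l=l(p) if callable(l) else l
            r+=list((proj(n,pose(p,l))[0]-uv))
        return r
    s=least_squares(res,p0,loss="soft_l1");return s.x,np.round(np.reshape(res(s.x),(-1,2)),1)
def tri(a,b):
    f=lambda P:np.r_[proj("top",P)[0]-a,proj("side",P)[0]-b]
    s=least_squares(f,[.5,0,.1]);return s.x,np.abs(s.fun).max()
def px(u,v,k,c,r): return np.array([(u+.5)/k-.5+c,(v+.5)/k-.5+r])
E
cat > fit0.py <<'E'
from h import *
T=lambda u,v:("top",px(u,v,4,280,190)); S=lambda u,v:("side",px(u-400,v,4,270,240))
z=.015
o=[(*T(98,38),(-.1,0,z)),(*T(127,95),(-.062,0,z)),(*T(172,203),(.008,0,z)),(*T(238,343),(.1,0,z)),(*T(152,268),(.038,-.028*-1,z)),(*T(238,226),(.038,-.028,z)),
 (*S(688,43),(-.1,0,z)),(*S(484,214),(.098,0,z)),(*S(514,135),(.038,.028,z)),(*S(575,195),(.038,-.028,z))]
best=None
for sg in(1,-1):
    o2=[(n,uv,(l[0],l[1]*sg,l[2])) for n,uv,l in o]
    x,r=fit(o2,[.5,0,3.0]); 
    if best is None or abs(r).sum()<abs(best[1]).sum(): best=(x,r)
print("pip",best[0],best[1].tolist())
T=lambda u,v:("top",px(u,v,5,440,175)); S=lambda u,v:("side",px(u-375,v,5,360,310))
# fork: prongs inner y=±13, tips x=-.035, top z .161 (+lip .165)
z=.161
o=[(*T(243,118),(.023,.013,z)),(*T(303,118),(.023,-.013,z)),(*T(243,255),(-.035,.013,z+.004)),(*T(306,258),(-.035,-.013,z+.004)),
 (*S(466,88),lambda p:(-.035,p[3],z+.004)),(*T(193,252),lambda p:(-.035,p[3],z+.004)),(*T(356,255),lambda p:(-.035,-p[3],z+.004)),
 (*T(196,43),lambda p:(p[4],p[3],z)),(*T(349,52),lambda p:(p[4],-p[3],z)),(*S(653,37),lambda p:(p[4],p[3],z)),(*S(716,148),lambda p:(p[4],-p[3],z)),(*S(508,176),lambda p:(-.035,.013*-1,z+.004))]
x,r=fit(o,[.5,-.35,0,.03,.05]);print("fork",x,r.tolist())
T=lambda u,v:("top",px(u,v,5,165,190)); S=lambda u,v:("side",px(u-375,v,5,240,165))
z=.012
# base plate corners, local to plate centre, x=head dir
o=[(*T(45,90),lambda p:(-.075,-.045,p[3])),(*T(228,40),lambda p:(-.075,.045,p[3])),(*T(303,332),lambda p:(.075,.045,p[3])),
 (*S(422,213),lambda p:(.075,-.045,p[3])),(*S(517,290),lambda p:(.075,.045,p[3])),(*S(720,172),lambda p:(-.075,.045,p[3]))]
x,r=fit(o,[.5,.25,3.4,.01]);print("base",x,r.tolist())
for a,b in[((65,145),(573,62)),((55,212),(515,38)),((65,145),(515,38))]:
    P,e=tri(T(*a)[1],S(*b)[1]);print(P,e)
base=x
E
python3 fit0.py
```

```text
pip [ 0.51972522 -0.02919953  3.58414132] [[0.2, -0.4], [-0.6, -0.4], [0.3, -0.9], [0.1, -0.0], [-0.4, -0.7], [-0.0, 0.1], [-0.5, 0.7], [-1.8, 1.8], [-0.9, 2.1], [0.3, -1.6]]
fork [ 0.55901407 -0.37602715 -0.04489543  0.03119817  0.05182591] [[-1.0, -0.8], [0.0, -0.1], [-0.4, -0.5], [0.2, -0.3], [-0.8, 1.4], [0.4, -0.5], [-0.5, 0.9], [-0.6, -0.1], [-0.1, -0.1], [-0.4, 0.6], [0.6, 1.2], [-0.3, 0.4]]
base [0.52726649 0.2613215  3.45642932 0.00870455] [[-0.1, -0.3], [-0.4, -0.9], [0.5, -0.0], [-0.9, -0.4], [-0.6, 0.7], [0.2, 0.3]]
[0.5439757  0.29199338 0.0761495 ] 0.027445988597889936
[0.50750475 0.28105964 0.11362025] 0.12512611977484767
[0.52620328 0.2812168  0.11213379] 6.264740464730153
```

```bash
cat >> h.py <<'E'
PIP=np.array([.5197,-.0292,3.584]); REST=np.array([.5148,.2585,3.456]); FORK=np.array([.559,-.376,-.045])
def pipT(mid,a,y):
    a=np.array(a)/np.linalg.norm(a);y=np.array(y)/np.linalg.norm(y)
    T=np.eye(4);T[:3,0]=a;T[:3,1]=y;T[:3,2]=np.cross(a,y);T[:3,3]=mid;return T
def lie(p): return pipT([p[0],p[1],.015],[np.cos(p[2]),np.sin(p[2]),0],[-np.sin(p[2]),np.cos(p[2]),0])
def parked(p): return pipT([p[0],p[1],.116],[np.cos(p[2]),np.sin(p[2]),1],[-np.sin(p[2]),np.cos(p[2]),0])
def hung(p,dz=0): # upright, wings along y, collar underside .161
    return pipT([p[0],p[1],.127+dz],[0,0,1],[-np.sin(p[2]),np.cos(p[2]),0])
PR=[]
for x,r in[(-.1,.004),(-.062,.009),(-.062,.015),(.008,.015),(.008,.009),(.034,.009),(.042,.015),(.088,.015),(.088,.005),(.1,.005)]:
    t=np.linspace(0,2*np.pi,24); PR.append(np.c_[0*t+x,r*np.cos(t),r*np.sin(t)])
for x in(.034,.042): PR.append(np.array([(x,s*.028,q*.004) for s,q in((1,1),(1,-1),(-1,-1),(-1,1),(1,1))]))
def draw(im,n,T,col=(0,255,255),off=(0,0),k=1):
    for L in PR:
        q=proj(n,L@T[:3,:3].T+T[:3,3]); q=((q-off+.5)*k).astype(np.int32)
        cv2.polylines(im,[q],False,col,1,cv2.LINE_AA)
def crop(im,c,r,w,h,k): return cv2.resize(im[r:r+h,c:c+w],(w*k,h*k),interpolation=cv2.INTER_CUBIC)
def plan(pos,R):
    s=read_state();R0=cv2.Rodrigues(s["tool_rot"])[0]
    d=(np.array(pos)-s["tool_pos"])/.2; w=cv2.Rodrigues(R@R0.T)[0][:,0]/np.radians(5)
    print("travel tot",np.round(d,3),"rows>=%.1f"%(np.linalg.norm(d)*200/41.7),"| dr tot",np.round(w,2),"rows>=%.1f"%np.abs(w).max())
def Rt(d,y):
    d=np.array(d)/np.linalg.norm(d);y=np.array(y,float);y-=d*(y@d);y/=np.linalg.norm(y);return np.c_[np.cross(y,d),y,d]
E
python3 - <<'E'
from h import *
ims={n:cv2.imread(f"pics/{n}0.png") for n in("top","side")}
rows=[]
def tile(n,c,r,Ts):
    o=crop(ims[n],c,r,66,66,4)
    for T in Ts: draw(o,n,T,(0,255,255),(c,r),4)
    return o
a=np.hstack([tile("top",290,198-2,[lie(PIP)]),tile("top",165,180,[parked(REST)]),tile("top",450,175,[hung(FORK)])])
b=np.hstack([tile("side",283,242,[lie(PIP)]),tile("side",243,160,[parked(REST)]),tile("side",360,305,[hung(FORK)])])
cv2.imwrite("pics/ov.png",np.vstack([a,b]))
# pick plan
T=lie(PIP);a=T[:3,0];th=np.radians(15)
d=-a*np.sin(th)+np.array([0,0,-np.cos(th)])
P=T[:3,3]+.065*a+.0115*d;R=Rt(d,-np.array([a[1],-a[0],0]) if 0 else [-a[1]*1,a[0],0])
print(P);plan(P,R)
R=Rt(d,[a[1],-a[0],0]);plan(P,R)
E
```

```text
[ 0.46364782 -0.0557533   0.00389185]
travel tot [ 1.41  -3.136 -0.936] rows>=17.1 | dr tot [ 0.23 -3.06  8.55] rows>=8.5
travel tot [ 1.41  -3.136 -0.936] rows>=17.1 | dr tot [  3.84   0.24 -27.21] rows>=27.2
```

View pics/ov.png

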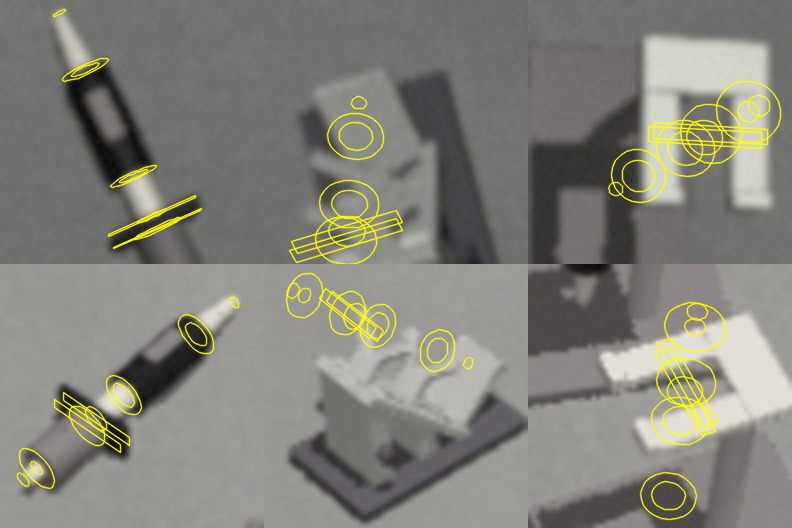

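The overlay matches the pipette, the rest and the fork. I move to a hover 80 mm above the head of the pipette.

Request:
arm_command(
  steps=[
    {"travel": [0.0705, -0.157, -0.027], "dr": [0.0115, -0.153, 0.4275], "jaw": -1},
    {"travel": [0.0705, -0.157, -0.027], "dr": [0.0115, -0.153, 0.4275], "jaw": -1},
    {"travel": [0.0705, -0.157, -0.027], "dr": [0.0115, -0.153, 0.4275], "jaw": -1},
    {"travel": [0.0705, -0.157, -0.027], "dr": [0.0115, -0.153, 0.4275], "jaw": -1},
    {"travel": [0.0705, -0.157, -0.027], "dr": [0.0115, -0.153, 0.4275], "jaw": -1},
  ],
)

```text
time: 0.52
tool_pos: [0.2526, 0.4131, 0.1642]
tool_rot: [-3.12, 0.186, -0.103]
contact_force: [0.8, -0.5, 0.6]
opening: 0.0856
grasp_force: 0.0
```

Request:
arm_command(
  steps=[
    {"travel": [0.0705, -0.157, -0.027], "dr": [0.0115, -0.153, 0.4275], "jaw": -1},
    {"travel": [0.0705, -0.157, -0.027], "dr": [0.0115, -0.153, 0.4275], "jaw": -1},
    {"travel": [0.0705, -0.157, -0.027], "dr": [0.0115, -0.153, 0.4275], "jaw": -1},
    {"travel": [0.0705, -0.157, -0.027], "dr": [0.0115, -0.153, 0.4275], "jaw": -1},
    {"travel": [0.0705, -0.157, -0.027], "dr": [0.0115, -0.153, 0.4275], "jaw": -1},
  ],
)

```text
time: 0.93
tool_pos: [0.3229, 0.2562, 0.1374]
tool_rot: [-3.103, -0.106, -0.202]
contact_force: [1.1, -0.3, 0.4]
opening: 0.0851
grasp_force: 0.0
```

Request:
arm_command(
  steps=[
    {"travel": [0.0705, -0.157, -0.027], "dr": [0.0115, -0.153, 0.4275], "jaw": -1},
    {"travel": [0.0705, -0.157, -0.027], "dr": [0.0115, -0.153, 0.4275], "jaw": -1},
    {"travel": [0.0705, -0.157, -0.027], "dr": [0.0115, -0.153, 0.4275], "jaw": -1},
    {"travel": [0.0705, -0.157, -0.027], "dr": [0.0115, -0.153, 0.4275], "jaw": -1},
    {"travel": [0.0705, -0.157, -0.027], "dr": [0.0115, -0.153, 0.4275], "jaw": -1},
  ],
)

```text
time: 1.35
tool_pos: [0.3934, 0.0994, 0.1107]
tool_rot: [-3.056, -0.394, -0.301]
contact_force: [0.9, 0.0, 0.0]
opening: 0.0855
grasp_force: 0.0
```

Request:
arm_command(
  steps=[
    {"travel": [0.0705, -0.157, -0.027], "dr": [0.0115, -0.153, 0.4275], "jaw": -1},
    {"travel": [0.0705, -0.157, -0.027], "dr": [0.0115, -0.153, 0.4275], "jaw": -1},
    {"travel": [0.0705, -0.157, -0.027], "dr": [0.0115, -0.153, 0.4275], "jaw": -1},
    {"travel": [0.0705, -0.157, -0.027], "dr": [0.0115, -0.153, 0.4275], "jaw": -1},
    {"travel": [0.0705, -0.157, -0.027], "dr": [0.0115, -0.153, 0.4275], "jaw": -1},
  ],
)

```text
time: 1.77
tool_pos: [0.464, -0.0581, 0.0839]
tool_rot: [-2.982, -0.673, -0.395]
contact_force: [0.6, 0.1, 1.3]
opening: 0.0857
grasp_force: 0.0
```

```bash
cat > pick.py <<'E'
from h import *
T=lie(PIP);a=T[:3,0];th=np.radians(15)
d=-a*np.sin(th)+np.array([0,0,-np.cos(th)])
P=T[:3,3]+.065*a+.0115*d;R=Rt(d,[-a[1],a[0],0])
s=read_state();print(s["time"],s["tool_pos"],np.round(s["joints"],2))
plan(P,R)
E
python3 pick.py
```

```text
1.7667 [ 0.46398875 -0.05814831  0.08385568] [ 0.27 -0.57 -0.62 -0.05 -1.27  1.76]
travel tot [-0.002  0.012 -0.4  ] rows>=1.9 | dr tot [-0.02  0.01 -0.02] rows>=0.0
```

Request:
arm_command(
  steps=[
    {"travel": [0, 0.003, -0.1], "dr": [0, 0, 0], "jaw": -1},
    {"travel": [0, 0.003, -0.1], "dr": [0, 0, 0], "jaw": -1},
    {"travel": [0, 0.003, -0.1], "dr": [0, 0, 0], "jaw": -1},
    {"travel": [0, 0.003, -0.07], "dr": [0, 0, 0], "jaw": -1},
    {"travel": [0, 0, -0.03], "dr": [0, 0, 0], "jaw": -1},
  ],
)

```text
time: 2.18
tool_pos: [0.462, -0.0541, 0.001]
tool_rot: [-2.983, -0.67, -0.386]
contact_force: [-0.2, 0.3, -0.1]
opening: 0.0854
grasp_force: 0.0
```

Request:
arm_command(
  steps=[
    {"travel": [0, 0, 0], "dr": [0, 0, 0], "jaw": 1},
    {"travel": [0, 0, 0], "dr": [0, 0, 0], "jaw": 1},
    {"travel": [0, 0, 0], "dr": [0, 0, 0], "jaw": 1},
    {"travel": [0, 0, 0], "dr": [0, 0, 0], "jaw": 1},
    {"travel": [0, 0, 0], "dr": [0, 0, 0], "jaw": 1},
  ],
  squeeze=70,
)

```text
time: 2.6
tool_pos: [0.4643, -0.0536, 0.0051]
tool_rot: [-2.983, -0.672, -0.394]
contact_force: [-0.0, 0.3, 0.1]
opening: 0.0254
grasp_force: 0.0
```

Request:
arm_command(
  steps=[
    {"travel": [0, 0, 0], "dr": [0, 0, 0], "jaw": 1},
    {"travel": [0, 0, 0], "dr": [0, 0, 0], "jaw": 1},
    {"travel": [0, 0, 0], "dr": [0, 0, 0], "jaw": 1},
    {"travel": [0, 0, 0], "dr": [0, 0, 0], "jaw": 1},
    {"travel": [0, 0, 0], "dr": [0, 0, 0], "jaw": 1},
  ],
)

```text
time: 3.02
tool_pos: [0.4638, -0.0538, 0.0041]
tool_rot: [-2.983, -0.671, -0.392]
contact_force: [-1.7, -0.4, 0.6]
opening: 0.0001
grasp_force: 0.0
```

```bash
cat > park.py <<'E'
from h import *
# tool pose in pipette frame, from the lying pose at grasp
import sys,json
s=read_state();print(s["time"],s["tool_pos"],np.round(s["joints"],2),s["opening"],s["grasp_force"])
def tool(s):
    T=np.eye(4);T[:3,:3]=cv2.Rodrigues(s["tool_rot"])[0];T[:3,3]=s["tool_pos"];return T
if len(sys.argv)>1:
    G=np.linalg.inv(lie(PIP))@tool(s);np.save("G.npy",G)
G=np.load("G.npy");Tp=parked(REST)
for nm,off in(("hover",.10),("seat",0)):
    T=Tp.copy();T[:3,3]+=off*Tp[:3,2]   # along slope normal
    W=T@G;print(nm,W[:3,3],"d",W[:3,2]);plan(W[:3,3],W[:3,:3])
E
python3 park.py 1
```

```text
3.0167 [ 0.46376424 -0.05381776  0.00410092] [ 0.28 -0.54 -0.74 -0.05 -1.11  1.75] 0.000119345784605609 0.0
hover [0.53311044 0.2662414  0.22220083] d [-0.47621502 -0.15285203 -0.86594198]
travel tot [0.347 1.6   1.09 ] rows>=9.4 | dr tot [-3.33  8.37 -1.39] rows>=8.4
seat [0.46586601 0.24437392 0.15149015] d [-0.47621502 -0.15285203 -0.86594198]
travel tot [0.011 1.491 0.737] rows>=8.0 | dr tot [-3.33  8.37 -1.39] rows>=8.4
```

The jaw shut fully, so the grasp missed. I look at both cameras.

Run:
```python
from h import *
o=[]
for n,c,r in(("top",265,180),("side",240,210)):
    im=capture(n)[:,:,::-1].copy();cv2.imwrite(f"pics/{n}1.png",im)
    q=crop(im,c,r,100,110,4);s=read_state()
    g=proj(n,s["tool_pos"])[0];cv2.circle(q,tuple(((g-[c,r]+.5)*4).astype(int)),4,(0,0,255),1);o.append(q)
cv2.imwrite("pics/miss.png",np.hstack(o))
```

```text
(no output)
```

View pics/miss.png

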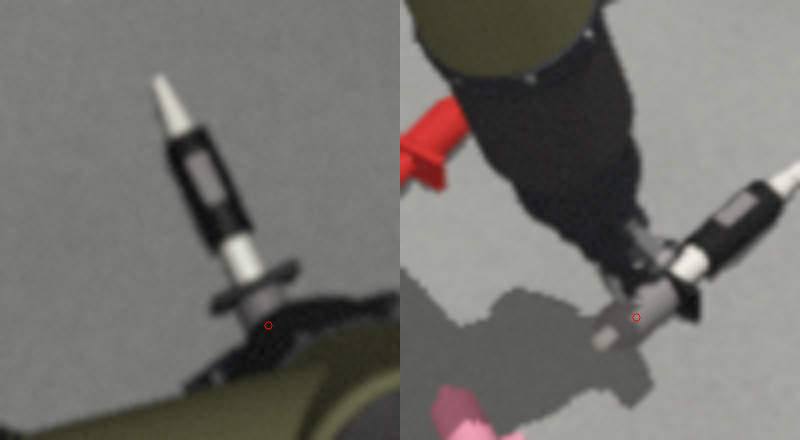

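The picture shows the pipette unmoved (tip still at top (198,305)) and the shut fingers above or behind the head. I open, lift 100 mm, and measure where the fingertips really are.

Request:
arm_command(
  steps=[
    {"travel": [0, 0, 0], "dr": [0, 0, 0], "jaw": -1},
    {"travel": [0, 0, 0], "dr": [0, 0, 0], "jaw": -1},
    {"travel": [0, 0, 0], "dr": [0, 0, 0], "jaw": -1},
    {"travel": [0, 0, 0], "dr": [0, 0, 0], "jaw": -1},
    {"travel": [0, 0, 0], "dr": [0, 0, 0], "jaw": -1},
  ],
)

```text
time: 3.53
tool_pos: [0.4637, -0.0538, 0.004]
tool_rot: [-2.983, -0.671, -0.392]
contact_force: [-0.1, 0.2, -1.6]
opening: 0.0601
grasp_force: 0.0
```

Request:
arm_command(
  steps=[
    {"travel": [0, 0, 0], "dr": [0, 0, 0], "jaw": -1},
    {"travel": [0, 0, 0], "dr": [0, 0, 0], "jaw": -1},
    {"travel": [0, 0, 0], "dr": [0, 0, 0], "jaw": -1},
    {"travel": [0, 0, 0], "dr": [0, 0, 0], "jaw": -1},
    {"travel": [0, 0, 0], "dr": [0, 0, 0], "jaw": -1},
  ],
)

```text
time: 3.95
tool_pos: [0.4638, -0.0538, 0.0041]
tool_rot: [-2.983, -0.671, -0.392]
contact_force: [-0.1, 0.3, -0.3]
opening: 0.0851
grasp_force: 0.0
```

Run:
```python
from h import *
s=read_state();print(s["opening"],s["tool_pos"],s["contact_force"])
R=cv2.Rodrigues(s["tool_rot"])[0]
n="side";im=capture(n)[:,:,::-1].copy();cv2.imwrite("pics/side2.png",im)
old=cv2.imread("pics/side0.png")
c,r=240,190
def mark(q):
    for p,col in[((0,0,0),(0,0,255)),((0,.0425,-.013),(0,255,0)),((0,-.0425,-.013),(255,0,0))]:
        g=proj(n,s["tool_pos"]+R@np.array(p))[0];cv2.circle(q,tuple(((g-[c,r]+.5)*4).astype(int)),4,col,1)
    return q
cv2.imwrite("pics/open.png",np.hstack([mark(crop(im,c,r,100,120,4)),mark(crop(cv2.imread("pics/side1.png"),c,r,100,120,4))]))
```

```text
0.08509652297374216 [ 0.46375685 -0.05380405  0.0040676 ] [-0.14695281  0.25851204 -0.26386321]
```

View pics/open.png

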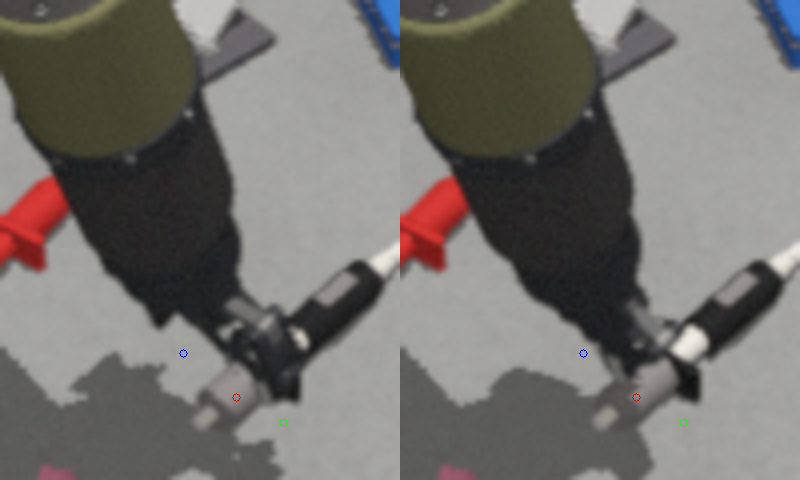

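The open fingertips show at about side-crop (328,158), which is 25 to 30 mm above where the reported TCP puts them. I feel for the bench in small steps along the tool axis.

Request:
arm_command(
  steps=[
    {"travel": [0.006, 0.003, -0.024], "dr": [0, 0, 0], "jaw": -1},
    {"travel": [0.006, 0.003, -0.024], "dr": [0, 0, 0], "jaw": -1},
    {"travel": [0.006, 0.003, -0.024], "dr": [0, 0, 0], "jaw": -1},
    {"travel": [0, 0, 0], "dr": [0, 0, 0], "jaw": -1},
    {"travel": [0, 0, 0], "dr": [0, 0, 0], "jaw": -1},
  ],
)

```text
time: 4.42
tool_pos: [0.4669, -0.0521, -0.0111]
tool_rot: [-2.983, -0.671, -0.39]
contact_force: [-0.9, -0.4, 0.1]
opening: 0.085
grasp_force: 0.0
```

Request:
arm_command(
  steps=[
    {"travel": [0.005, 0.002, -0.02], "dr": [0, 0, 0], "jaw": -1},
    {"travel": [0.005, 0.002, -0.02], "dr": [0, 0, 0], "jaw": -1},
    {"travel": [0, 0, 0], "dr": [0, 0, 0], "jaw": -1},
    {"travel": [0, 0, 0], "dr": [0, 0, 0], "jaw": -1},
    {"travel": [0, 0, 0], "dr": [0, 0, 0], "jaw": -1},
  ],
)

```text
time: 4.83
tool_pos: [0.4694, -0.0513, -0.0183]
tool_rot: [-2.983, -0.671, -0.392]
contact_force: [0.4, 0.2, 0.5]
opening: 0.0853
grasp_force: 0.0
```

Request:
arm_command(
  steps=[
    {"travel": [0.004, 0.002, -0.02], "dr": [0, 0, 0], "jaw": -1},
    {"travel": [0.004, 0.002, -0.02], "dr": [0, 0, 0], "jaw": -1},
    {"travel": [0, 0, 0], "dr": [0, 0, 0], "jaw": -1},
    {"travel": [0, 0, 0], "dr": [0, 0, 0], "jaw": -1},
    {"travel": [0, 0, 0], "dr": [0, 0, 0], "jaw": -1},
  ],
)

```text
time: 5.25
tool_pos: [0.4709, -0.0505, -0.0264]
tool_rot: [-2.983, -0.671, -0.392]
contact_force: [0.3, -0.2, 0.2]
opening: 0.0857
grasp_force: 0.0
```

Run:
```python
from h import *
s=read_state();print(s["opening"],s["tool_pos"],s["contact_force"],s["ft_torque"])
R=cv2.Rodrigues(s["tool_rot"])[0];print(R.round(2).tolist(),s["joints"])
b=cv2.cvtColor(cv2.imread("pics/side2.png"),6).astype(int)
a=cv2.cvtColor(capture("side")[:,:,::-1].copy(),6).astype(int)
# phase shift of the wrist patch between pictures = real motion check
for (c,r,w,h) in[(255,225,45,45)]:
    sh=cv2.phaseCorrelate(b[r:r+h,c:c+w].astype(float),a[r:r+h,c:c+w].astype(float));print("shift px",sh)
p0=np.array([.46376,-.0538,.004]);print("expected",proj("side",s["tool_pos"]-R[:,2]*.08)-proj("side",p0-R[:,2]*.08))
```

```text
0.0856552340777232 [ 0.47093027 -0.05046628 -0.0263852 ] [ 0.28808391 -0.24357661  0.23047337] [-0.32858328  0.65107373 -0.03368089]
[[0.87, 0.43, 0.23], [0.41, -0.9, 0.11], [0.26, -0.0, -0.97]] [ 0.28224716 -0.48868789 -0.76613718 -0.05007587 -1.03598647  1.75122588]
shift px ((0.33252228987443644, 0.4909349391047648), 0.6161554284447545)
expected [[2.69582206 6.48299858]]
```

Request:
arm_command(
  steps=[
    {"travel": [0, 0, 0], "dr": [0, 0, 0], "jaw": 1},
    {"travel": [0, 0, 0], "dr": [0, 0, 0], "jaw": 1},
    {"travel": [0, 0, 0], "dr": [0, 0, 0], "jaw": 1},
    {"travel": [0, 0, 0], "dr": [0, 0, 0], "jaw": 1},
    {"travel": [0, 0, 0], "dr": [0, 0, 0], "jaw": 1},
  ],
)

```text
time: 5.72
tool_pos: [0.4712, -0.0506, -0.0258]
tool_rot: [-2.983, -0.671, -0.393]
contact_force: [6.9, -1.0, 2.6]
opening: 0.0274
grasp_force: 68.8
```

Request:
arm_command(
  steps=[
    {"travel": [0, 0, 0], "dr": [0, 0, 0], "jaw": 1},
    {"travel": [0, 0, 0], "dr": [0, 0, 0], "jaw": 1},
    {"travel": [0, 0, 0], "dr": [0, 0, 0], "jaw": 1},
    {"travel": [0, 0, 0], "dr": [0, 0, 0], "jaw": 1},
    {"travel": [0, 0, 0], "dr": [0, 0, 0], "jaw": 1},
  ],
)

```text
time: 6.13
tool_pos: [0.4712, -0.0505, -0.0258]
tool_rot: [-2.983, -0.672, -0.393]
contact_force: [-2.8, -0.6, 5.2]
opening: 0.0271
grasp_force: 69.6
```

Run:
```python
from h import *
s=read_state();print(s["time"],s["opening"],s["grasp_force"],s["tool_pos"],s["contact_force"],s["ft_torque"])
for n in M: cv2.imwrite(f"pics/{n}3.png",capture(n)[:,:,::-1])
# has the pipette moved? compare with first pictures
for n,c,r,w,h in(("top",295,190,40,60),("side",310,245,40,40)):
    a=cv2.imread(f"pics/{n}0.png",0)[r:r+h,c:c+w].astype(float);b=cv2.imread(f"pics/{n}3.png",0)[r:r+h,c:c+w].astype(float)
    print(n,cv2.phaseCorrelate(a,b,cv2.createHanningWindow((w,h),cv2.CV_64F)),abs(a-b).mean())
```

```text
6.1333 0.02711219205929493 69.59197640419006 [ 0.47120347 -0.05053078 -0.02582547] [-2.77389949 -0.57569033  5.21055617] [-0.40797398  1.27217939  0.02319423]
top ((-0.0791918599353103, -0.2506577730542503), 0.9888621162322075) 2.995186420025048
side ((0.06394688442735941, -0.0438855752074474), 1.037552200821506) 3.6134992319478743
```

Request:
arm_command(
  steps=[
    {"travel": [0, 0, 0], "dr": [0, 0, 0], "jaw": -0.2},
    {"travel": [0, 0, 0], "dr": [0, 0, 0], "jaw": -0.2},
    {"travel": [0, 0, 0], "dr": [0, 0, 0], "jaw": -0.2},
    {"travel": [0, 0, -0.02], "dr": [0, 0, 0], "jaw": -0.2},
    {"travel": [0, 0, -0.02], "dr": [0, 0, 0], "jaw": -0.2},
  ],
)

```text
time: 6.65
tool_pos: [0.471, -0.0503, -0.0348]
tool_rot: [-2.983, -0.671, -0.392]
contact_force: [-0.1, 1.6, 0.4]
opening: 0.0511
grasp_force: 0.0
```

Request:
arm_command(
  steps=[
    {"travel": [0, 0, 0], "dr": [0, 0, 0], "jaw": -0.2},
    {"travel": [0, 0, 0], "dr": [0, 0, 0], "jaw": -0.2},
    {"travel": [0, 0, 0], "dr": [0, 0, 0], "jaw": -0.2},
    {"travel": [0, 0, 0], "dr": [0, 0, 0], "jaw": -0.2},
    {"travel": [0, 0, 0], "dr": [0, 0, 0], "jaw": -0.2},
  ],
)

```text
time: 7.07
tool_pos: [0.4711, -0.0504, -0.0341]
tool_rot: [-2.983, -0.671, -0.392]
contact_force: [-0.1, 0.5, 0.7]
opening: 0.0512
grasp_force: 0.0
```

Request:
arm_command(
  steps=[
    {"travel": [0, 0, -0.01], "dr": [0, 0, 0], "jaw": -0.2},
    {"travel": [0, 0, -0.01], "dr": [0, 0, 0], "jaw": -0.2},
    {"travel": [0, 0, -0.01], "dr": [0, 0, 0], "jaw": -0.2},
    {"travel": [0, 0, 0], "dr": [0, 0, 0], "jaw": -0.2},
    {"travel": [0, 0, 0], "dr": [0, 0, 0], "jaw": -0.2},
  ],
)

```text
time: 7.48
tool_pos: [0.4713, -0.0504, -0.0392]
tool_rot: [-2.983, -0.672, -0.393]
contact_force: [-5.6, 0.7, 9.7]
opening: 0.0514
grasp_force: 4.6
```

Request:
arm_command(
  steps=[
    {"travel": [0, 0, 0], "dr": [0, 0, 0], "jaw": 1},
    {"travel": [0, 0, 0], "dr": [0, 0, 0], "jaw": 1},
    {"travel": [0, 0, 0], "dr": [0, 0, 0], "jaw": 1},
    {"travel": [0, 0, 0], "dr": [0, 0, 0], "jaw": 1},
    {"travel": [0, 0, 0], "dr": [0, 0, 0], "jaw": 1},
  ],
)

```text
time: 7.9
tool_pos: [0.474, -0.0506, -0.0362]
tool_rot: [-2.983, -0.673, -0.402]
contact_force: [-4.1, -0.6, 14.5]
opening: 0.0283
grasp_force: 74.1
```

Run:
```python
from h import *
s=read_state();print(s["time"],s["opening"],s["grasp_force"],s["tool_pos"],s["contact_force"],s["ft_torque"])
for n in M: cv2.imwrite(f"pics/{n}3.png",capture(n)[:,:,::-1])
for n,c,r,w,h in(("top",295,190,40,60),("side",310,245,40,40)):
    a=cv2.imread(f"pics/{n}0.png",0)[r:r+h,c:c+w].astype(float);b=cv2.imread(f"pics/{n}3.png",0)[r:r+h,c:c+w].astype(float)
    print(n,cv2.phaseCorrelate(a,b,cv2.createHanningWindow((w,h),cv2.CV_64F)))
```

```text
7.9 0.028261144539357918 74.13813762366772 [ 0.47403258 -0.05062266 -0.03620154] [-4.08057667 -0.564259   14.50948546] [0.08405681 0.97763232 0.1431873 ]
top ((-0.16115365904221335, -0.05196299957640704), 1.0345877469470535)
side ((0.03652436085570443, -0.030519792591199746), 1.0632278688031713)
```

Contact with the bench came at a reported z of -0.039, so the reading is about 35 mm long. The grip is now firm: opening 28 mm, 74 N. I save the grasp relation, lift, and check with the networks' masks.

```bash
python3 park.py 1
```

```text
8.0 [ 0.47400156 -0.05061598 -0.03624396] [ 0.28 -0.48 -0.78 -0.05 -1.    1.75] 0.027989687799798255 74.13873597979546
hover [0.5135843  0.25832561 0.18616149] d [-0.47033334 -0.15447292 -0.86886401]
travel tot [0.198 1.545 1.112] rows>=9.2 | dr tot [-3.33  8.37 -1.39] rows>=8.4
seat [0.44633988 0.23645813 0.11545081] d [-0.47033334 -0.15447292 -0.86886401]
travel tot [-0.138  1.435  0.758] rows>=7.8 | dr tot [-3.33  8.37 -1.39] rows>=8.4
```

Request:
arm_command(
  steps=[
    {"travel": [0, 0, 0.03], "dr": [0, 0, 0], "jaw": 1},
    {"travel": [0, 0, 0.08], "dr": [0, 0, 0], "jaw": 1},
    {"travel": [0, 0, 0.15], "dr": [0, 0, 0], "jaw": 1},
    {"travel": [0, 0, 0.2], "dr": [0, 0, 0], "jaw": 1},
    {"travel": [0, 0, 0.2], "dr": [0, 0, 0], "jaw": 1},
  ],
  squeeze=100,
)

```text
time: 8.42
tool_pos: [0.4694, -0.0506, 0.0914]
tool_rot: [-2.983, -0.671, -0.386]
contact_force: [2.5, 0.7, -0.9]
opening: 0.0269
grasp_force: 98.6
```

```bash
cat >> h.py <<'E'
def tool():
    s=read_state();T=np.eye(4);T[:3,:3]=cv2.Rodrigues(s["tool_rot"])[0];T[:3,3]=s["tool_pos"];return T
def sil(n,T):
    m=np.zeros((480,640),np.uint8)
    for i in range(0,len(PR)-2):
        for L in([PR[i]] if i==0 else [PR[i-1],PR[i]]),: 
            q=np.vstack([proj(n,l@T[:3,:3].T+T[:3,3]) for l in L]).astype(np.float32)
            cv2.fillConvexPoly(m,np.round(cv2.convexHull(q)[:,0]).astype(np.int32),1)
    return m.astype(bool)
def look(tag,Tpred,tgt="pipette"):
    for n in M:
        im=capture(n);cv2.imwrite(f"pics/{n}_{tag}.png",im[:,:,::-1])
        pr=sil(n,Tpred);c=np.argwhere(pr).mean(0)[::-1]
        for r in regions_of(n,tgt)[:5]:
            m=r["mask"];q=np.argwhere(m)
            w,v=np.linalg.eigh(np.cov(q.T));w2,v2=np.linalg.eigh(np.cov(np.argwhere(pr).T))
            f=lambda v:round(np.degrees(np.arctan2(v[0,1],v[1,1]))%180,1)
            ov=(m&pr).sum()
            if ov>0: print(n,"p%.2f"%r["p"],"c",q.mean(0)[::-1].round(1),"pred",c.round(1),"n",m.sum(),pr.sum(),"ov",ov,"ang",f(v),f(v2))
E
cat > chk.py <<'E'
from h import *
import sys
s=read_state();print(s["time"],s["opening"],s["grasp_force"],s["contact_force"],s["tool_pos"])
G=np.load("G.npy");T=tool()@np.linalg.inv(G);print("pip pred mid",T[:3,3],"axis",T[:3,0]);look(sys.argv[1],T)
E
python3 chk.py lift; python3 park.py
```

```text
8.4167 0.026887413217020335 98.61966490745544 [ 2.49141374  0.6689968  -0.92450239] [ 0.46942762 -0.0506167   0.09135875]
pip pred mid [ 0.51568059 -0.02924853  0.14212288] axis [-0.9039532  -0.42752741  0.00943031]
side p0.73 c [314.6 238.2] pred [310.6 239.8] n 521 835 ov 488 ang 140.5 141.7
top p0.83 c [318.5 219.4] pred [322.4 231.3] n 790 1240 ov 689 ang 64.9 65.1
8.6167 [ 0.47108828 -0.05006305  0.09205256] [ 0.28 -0.56 -0.59 -0.05 -1.28  1.74] 0.02725086188441851 98.67939233779907
hover [0.5135843  0.25832561 0.18616149] d [-0.47033334 -0.15447292 -0.86886401]
travel tot [0.212 1.542 0.471] rows>=7.8 | dr tot [-3.35  8.3  -1.37] rows>=8.3
seat [0.44633988 0.23645813 0.11545081] d [-0.47033334 -0.15447292 -0.86886401]
travel tot [-0.124  1.433  0.117] rows>=6.9 | dr tot [-3.35  8.3  -1.37] rows>=8.3
```

Request:
arm_command(
  steps=[
    {"travel": [0.021, 0.1, 0.047], "dr": [-0.335, 0.83, -0.137], "jaw": 1},
    {"travel": [0.021, 0.13, 0.047], "dr": [-0.335, 0.83, -0.137], "jaw": 1},
    {"travel": [0.021, 0.15, 0.047], "dr": [-0.335, 0.83, -0.137], "jaw": 1},
    {"travel": [0.021, 0.16, 0.047], "dr": [-0.335, 0.83, -0.137], "jaw": 1},
    {"travel": [0.021, 0.16, 0.047], "dr": [-0.335, 0.83, -0.137], "jaw": 1},
  ],
)

```text
time: 9.03
tool_pos: [0.4911, 0.0909, 0.1372]
tool_rot: [3.065, 0.589, -0.211]
contact_force: [1.4, -0.4, -1.8]
opening: 0.0272
grasp_force: 98.6
```

Request:
arm_command(
  steps=[
    {"travel": [0.021, 0.17, 0.047], "dr": [-0.335, 0.83, -0.137], "jaw": 1},
    {"travel": [0.021, 0.17, 0.047], "dr": [-0.335, 0.83, -0.137], "jaw": 1},
    {"travel": [0.021, 0.17, 0.047], "dr": [-0.335, 0.83, -0.137], "jaw": 1},
    {"travel": [0.021, 0.17, 0.047], "dr": [-0.335, 0.83, -0.137], "jaw": 1},
    {"travel": [0.023, 0.162, 0.048], "dr": [-0.335, 0.83, -0.137], "jaw": 1},
  ],
)

```text
time: 9.45
tool_pos: [0.5127, 0.2597, 0.1838]
tool_rot: [2.918, 0.466, -0.785]
contact_force: [0.2, 0.8, -0.4]
opening: 0.0275
grasp_force: 98.6
```

```bash
python3 chk.py hover; python3 park.py
python3 - <<'E'
from h import *
G=np.load("G.npy");T=tool()@np.linalg.inv(G);T0=parked(REST)
o=[]
for n,c,r in(("top",160,170),("side",225,115)):
    q=crop(cv2.imread(f"pics/{n}_hover.png"),c,r,98,140,4);draw(q,n,T,(0,255,255),(c,r),4);draw(q,n,T0,(255,0,255),(c,r),4);o.append(q)
cv2.imwrite("pics/hov.png",np.hstack(o))
E
```

```text
9.45 0.027508065086982975 98.63688826560974 [ 0.22274855  0.81753665 -0.36357272] [0.51271813 0.25971632 0.18377617]
pip pred mid [0.58116448 0.28180774 0.18374036] axis [-0.66726817 -0.21590726  0.71283746]
side p0.59 c [290.7 144.2] pred [289.1 143.8] n 452 542 ov 428 ang 27.2 27.7
top p0.65 c [164.  200.2] pred [165.1 194.4] n 479 824 ov 402 ang 102.3 101.7
9.65 [0.51317464 0.25912354 0.17938142] [ 0.68  0.5   0.59 -0.21 -2.15  1.13] 0.026674834010361876 98.83486747741699
hover [0.5135843  0.25832561 0.18616149] d [-0.47033334 -0.15447292 -0.86886401]
travel tot [ 0.002 -0.004  0.034] rows>=0.2 | dr tot [ 0.08 -0.11 -0.01] rows>=0.1
seat [0.44633988 0.23645813 0.11545081] d [-0.47033334 -0.15447292 -0.86886401]
travel tot [-0.334 -0.113 -0.32 ] rows>=2.3 | dr tot [ 0.08 -0.11 -0.01] rows>=0.1
```

View pics/hov.png

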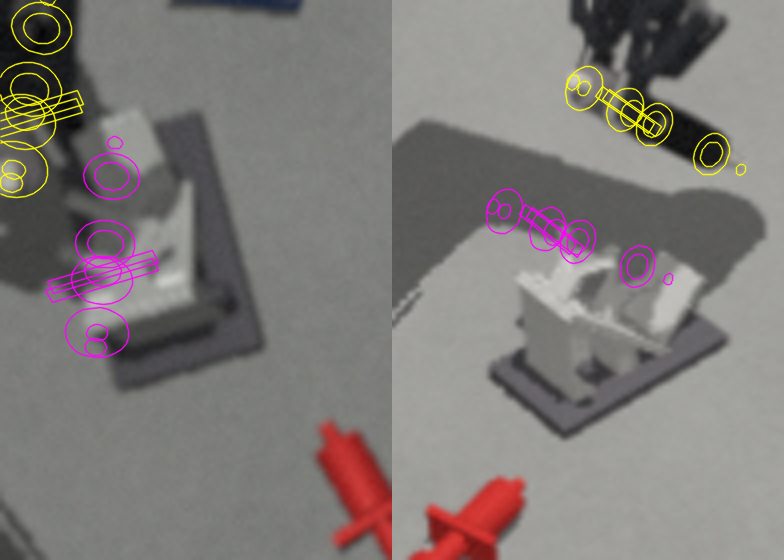

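The hover overlay (yellow) lies on the held pipette, so the length error is fixed in the tool frame and the grasp relation holds. I descend along the slope normal to 12 mm short of the seat.

Request:
arm_command(
  steps=[
    {"travel": [-0.076, -0.026, -0.067], "dr": [0.02, -0.027, 0], "jaw": 1},
    {"travel": [-0.076, -0.026, -0.067], "dr": [0.02, -0.027, 0], "jaw": 1},
    {"travel": [-0.076, -0.026, -0.067], "dr": [0.02, -0.027, 0], "jaw": 1},
    {"travel": [-0.076, -0.025, -0.066], "dr": [0.02, -0.027, 0], "jaw": 1},
    {"travel": [0, 0, 0], "dr": [0, 0, 0], "jaw": 1},
  ],
)

```text
time: 10.07
tool_pos: [0.4489, 0.235, 0.1311]
tool_rot: [2.93, 0.468, -0.765]
contact_force: [0.3, -0.3, -1.9]
opening: 0.0274
grasp_force: 98.8
```

```bash
python3 chk.py pre; python3 park.py|tail -2
```

```text
10.0667 0.027393180037981486 98.76656770706177 [ 0.26465685 -0.27390863 -1.85759646] [0.44886498 0.23496794 0.13113004]
pip pred mid [0.51732405 0.25699347 0.13220977] axis [-0.67673654 -0.22230356  0.70186094]
side p0.96 c [273.1 171.1] pred [270.7 170.1] n 362 530 ov 354 ang 22.5 23.0
top p0.57 c [182.7 237.8] pred [184.1 230.9] n 373 816 ov 329 ang 96.8 95.6
seat [0.44633988 0.23645813 0.11545081] d [-0.47033334 -0.15447292 -0.86886401]
travel tot [-0.034 -0.002 -0.093] rows>=0.5 | dr tot [-0.08  0.13  0.01] rows>=0.1
```

Request:
arm_command(
  steps=[
    {"travel": [0.02, 0.0085, -0.021], "dr": [-0.08, 0.13, 0], "jaw": 1},
    {"travel": [-0.0134, -0.0035, -0.0141], "dr": [0, 0, 0], "jaw": 1},
    {"travel": [-0.0134, -0.0035, -0.0141], "dr": [0, 0, 0], "jaw": 1},
    {"travel": [-0.0134, -0.0035, -0.0141], "dr": [0, 0, 0], "jaw": 1},
    {"travel": [0, 0, 0], "dr": [0, 0, 0], "jaw": 1},
  ],
)

```text
time: 10.68
tool_pos: [0.448, 0.2368, 0.1194]
tool_rot: [2.922, 0.466, -0.779]
contact_force: [0.6, -0.1, -2.1]
opening: 0.0274
grasp_force: 98.7
```

Request:
arm_command(
  steps=[
    {"travel": [-0.007, -0.002, -0.007], "dr": [0, 0, 0], "jaw": 1},
    {"travel": [-0.007, -0.002, -0.007], "dr": [0, 0, 0], "jaw": 1},
    {"travel": [0, 0, 0], "dr": [0, 0, 0], "jaw": 1},
    {"travel": [0, 0, 0], "dr": [0, 0, 0], "jaw": 1},
    {"travel": [0, 0, 0], "dr": [0, 0, 0], "jaw": 1},
  ],
)

```text
time: 11.1
tool_pos: [0.4459, 0.2363, 0.1174]
tool_rot: [2.923, 0.467, -0.777]
contact_force: [0.7, -0.0, 1.6]
opening: 0.0274
grasp_force: 98.7
```

```bash
python3 chk.py seat; python3 park.py|tail -2
```

```text
11.1 0.02736952479685625 98.6917519569397 [ 0.72324425 -0.00402427  1.62995237] [0.44594461 0.2362757  0.11741036]
pip pred mid [0.51440124 0.25833152 0.11781577] axis [-0.67108606 -0.21827497  0.70851925]
side p0.67 c [272.3 174.6] pred [269.7 174.1] n 403 526 ov 370 ang 20.9 23.1
top p0.94 c [184.3 242.7] pred [185.2 233.1] n 387 804 ov 338 ang 97.4 95.8
seat [0.44633988 0.23645813 0.11545081] d [-0.47033334 -0.15447292 -0.86886401]
travel tot [ 0.002  0.001 -0.01 ] rows>=0.0 | dr tot [ 0.01 -0.03 -0.  ] rows>=0.0
```

Request:
arm_command(
  steps=[
    {"travel": [-0.005, -0.002, -0.006], "dr": [0, 0, 0], "jaw": 1},
    {"travel": [0, 0, -0.003], "dr": [0, 0, 0], "jaw": 1},
    {"travel": [0, 0, 0], "dr": [0, 0, 0], "jaw": 1},
    {"travel": [0, 0, 0], "dr": [0, 0, 0], "jaw": 1},
    {"travel": [0, 0, 0], "dr": [0, 0, 0], "jaw": 1},
  ],
)

```text
time: 11.72
tool_pos: [0.4452, 0.2359, 0.1165]
tool_rot: [2.923, 0.467, -0.775]
contact_force: [1.3, 2.6, 6.2]
opening: 0.0272
grasp_force: 99.0
```

Request:
arm_command(
  steps=[
    {"travel": [0, 0, 0], "dr": [0, 0, 0], "jaw": 0.2},
    {"travel": [0, 0, 0], "dr": [0, 0, 0], "jaw": 0.15},
    {"travel": [0, 0, 0], "dr": [0, 0, 0], "jaw": 0.1},
    {"travel": [0, 0, 0], "dr": [0, 0, 0], "jaw": 0},
    {"travel": [0, 0, 0], "dr": [0, 0, 0], "jaw": -0.4},
  ],
)

```text
time: 12.13
tool_pos: [0.4445, 0.2356, 0.1148]
tool_rot: [2.921, 0.466, -0.78]
contact_force: [0.4, 0.2, 0.3]
opening: 0.0537
grasp_force: 0.0
```

Request:
arm_command(
  steps=[
    {"travel": [0, 0, 0], "dr": [0, 0, 0], "jaw": -0.4},
    {"travel": [0, 0, 0], "dr": [0, 0, 0], "jaw": -0.4},
    {"travel": [0, 0, 0], "dr": [0, 0, 0], "jaw": -0.4},
    {"travel": [0, 0, 0], "dr": [0, 0, 0], "jaw": -0.4},
    {"travel": [0, 0, 0], "dr": [0, 0, 0], "jaw": -0.4},
  ],
)

```text
time: 12.55
tool_pos: [0.4447, 0.2358, 0.1152]
tool_rot: [2.922, 0.466, -0.778]
contact_force: [0.2, 0.1, 0.1]
opening: 0.0597
grasp_force: 0.0
```

```bash
python3 chk.py rel
```

```text
12.55 0.059675079465516666 0.0 [0.16960567 0.1303121  0.12916692] [0.444726   0.2358018  0.11520461]
pip pred mid [0.51318415 0.25785395 0.11554742] axis [-0.67052617 -0.2180013   0.70913333]
top p0.78 c [183.2 241.9] pred [186.  234.1] n 489 784 ov 381 ang 91.3 95.6
```

Request:
arm_command(
  steps=[
    {"travel": [0.03, 0.01, 0.055], "dr": [0, 0, 0], "jaw": -0.4},
    {"travel": [0.06, 0.02, 0.11], "dr": [0, 0, 0], "jaw": -0.4},
    {"travel": [0.08, 0.026, 0.148], "dr": [0, 0, 0], "jaw": -0.4},
    {"travel": [0.08, 0.026, 0.148], "dr": [0, 0, 0], "jaw": -0.4},
    {"travel": [0.06, 0.02, 0.11], "dr": [0, 0, 0], "jaw": -0.4},
  ],
)

```text
time: 13.17
tool_pos: [0.5077, 0.2561, 0.2319]
tool_rot: [2.923, 0.466, -0.775]
contact_force: [-0.0, 0.6, 0.1]
opening: 0.0599
grasp_force: 0.0
```

```bash
cat > pk.py <<'E'
from h import *
s=read_state();print(s["time"],s["tool_pos"],np.round(s["joints"],2));look("parked",parked(REST))
E
python3 pk.py
```

```text
13.1667 [0.50771981 0.2560884  0.23190223] [ 0.68  0.48  0.66 -0.23 -2.23  1.11]
top p0.64 c [185.9 233.6] pred [185.5 233.3] n 899 808 ov 739 ang 96.8 94.9
```

```bash
cat > regrip.py <<'E'
from h import *
Tp=parked(REST);Tp[:3,3]=[.514,.258,.116];a=Tp[:3,0]
R=Rt(-a,Tp[:3,1])
s=read_state();print(s["time"],s["tool_pos"],np.round(s["joints"],2),s["opening"],s["contact_force"])
for nm,P in(("above",[.46,.24,.29]),("hover",Tp[:3,3]+.109*a),("grip",Tp[:3,3]+.009*a)):
    print(nm,P);plan(P,R)
E
python3 regrip.py
```

```text
13.3667 [0.50700214 0.25649007 0.22922938] [ 0.69  0.48  0.66 -0.23 -2.23  1.11] 0.05999645530600844 [ 0.11249475  0.68551016 -1.59513663]
above [0.46, 0.24, 0.29]
travel tot [-0.235 -0.082  0.304] rows>=1.9 | dr tot [  4.64 -14.22  -0.02] rows>=14.2
hover [0.44070357 0.23416444 0.19307464]
travel tot [-0.331 -0.112 -0.181] rows>=1.9 | dr tot [  4.64 -14.22  -0.02] rows>=14.2
grip [0.507948   0.25603193 0.12236396]
travel tot [ 0.005 -0.002 -0.534] rows>=2.6 | dr tot [  4.64 -14.22  -0.02] rows>=14.2
```

Request:
arm_command(
  steps=[
    {"travel": [0, 0, 0.06], "dr": [0.309, -0.948, 0], "jaw": -0.6},
    {"travel": [0, 0, 0.06], "dr": [0.309, -0.948, 0], "jaw": -0.6},
    {"travel": [0, 0, 0.06], "dr": [0.309, -0.948, 0], "jaw": -0.6},
    {"travel": [0, 0, 0.06], "dr": [0.309, -0.948, 0], "jaw": -0.6},
    {"travel": [0, 0, 0.06], "dr": [0.309, -0.948, 0], "jaw": -0.6},
  ],
)

```text
time: 13.78
tool_pos: [0.5064, 0.2559, 0.2892]
tool_rot: [3.086, 0.492, -0.127]
contact_force: [0.8, 1.3, -0.2]
opening: 0.0684
grasp_force: 0.0
```

Request:
arm_command(
  steps=[
    {"travel": [-0.024, -0.008, 0], "dr": [0.309, -0.948, 0], "jaw": -0.6},
    {"travel": [-0.024, -0.008, 0], "dr": [0.309, -0.948, 0], "jaw": -0.6},
    {"travel": [-0.024, -0.008, 0], "dr": [0.309, -0.948, 0], "jaw": -0.6},
    {"travel": [-0.024, -0.008, 0], "dr": [0.309, -0.948, 0], "jaw": -0.6},
    {"travel": [-0.024, -0.008, 0], "dr": [0.309, -0.948, 0], "jaw": -0.6},
  ],
)

```text
time: 14.2
tool_pos: [0.4822, 0.2478, 0.2885]
tool_rot: [-3.002, -0.479, -0.536]
contact_force: [-0.6, -0.3, 0.9]
opening: 0.0682
grasp_force: 0.0
```

Request:
arm_command(
  steps=[
    {"travel": [-0.024, -0.008, 0], "dr": [0.309, -0.948, 0], "jaw": -0.6},
    {"travel": [-0.024, -0.008, 0], "dr": [0.309, -0.948, 0], "jaw": -0.6},
    {"travel": [-0.024, -0.008, 0], "dr": [0.309, -0.948, 0], "jaw": -0.6},
    {"travel": [-0.024, -0.008, 0], "dr": [0.309, -0.948, 0], "jaw": -0.6},
    {"travel": [-0.024, -0.008, 0], "dr": [0.309, -0.948, 0], "jaw": -0.6},
  ],
)

```text
time: 14.62
tool_pos: [0.4582, 0.2403, 0.2881]
tool_rot: [-2.76, -0.44, -1.149]
contact_force: [0.4, -0.2, 0.4]
opening: 0.0684
grasp_force: 0.0
```

```bash
python3 regrip.py; python3 pk.py
```

```text
14.6167 [0.45821716 0.24026364 0.28810982] [ 1.32 -0.99 -0.87  0.68 -1.27  0.5 ] 0.06840799832007681 [ 0.37329048 -0.1933023   0.42677203]
above [0.46, 0.24, 0.29]
travel tot [ 0.009 -0.001  0.009] rows>=0.1 | dr tot [ 0.    0.04 -0.02] rows>=0.0
hover [0.44070357 0.23416444 0.19307464]
travel tot [-0.088 -0.03  -0.475] rows>=2.3 | dr tot [ 0.    0.04 -0.02] rows>=0.0
grip [0.507948   0.25603193 0.12236396]
travel tot [ 0.249  0.079 -0.829] rows>=4.2 | dr tot [ 0.    0.04 -0.02] rows>=0.0
14.6167 [0.45821716 0.24026364 0.28810982] [ 1.32 -0.99 -0.87  0.68 -1.27  0.5 ]
side p0.97 c [271.6 174. ] pred [270.  174.6] n 499 534 ov 444 ang 22.2 22.1
top p0.88 c [185.9 232.4] pred [185.5 233.3] n 773 808 ov 633 ang 96.7 94.9
```

Request:
arm_command(
  steps=[
    {"travel": [0.003, 0, -0.116], "dr": [0, 0.01, 0], "jaw": -0.6},
    {"travel": [0.003, 0, -0.116], "dr": [0, 0.01, 0], "jaw": -0.6},
    {"travel": [0.003, 0, -0.116], "dr": [0, 0.01, 0], "jaw": -0.6},
    {"travel": [0.003, 0, -0.116], "dr": [0, 0.01, 0], "jaw": -0.6},
    {"travel": [0.003, 0, -0.116], "dr": [0, 0, 0], "jaw": -0.6},
  ],
)

```text
time: 15.23
tool_pos: [0.4659, 0.2426, 0.1781]
tool_rot: [-2.773, -0.439, -1.125]
contact_force: [0.5, -0.1, -0.4]
opening: 0.068
grasp_force: 0.0
```

```bash
python3 regrip.py; python3 pk.py
python3 - <<'E'
from h import *
Tp=parked(REST);Tp[:3,3]=[.514,.258,.116];o=[]
for n,c,r in(("top",150,190),("side",215,125)):
    q=crop(cv2.imread(f"pics/{n}_parked.png"),c,r,100,100,4);draw(q,n,Tp,(0,255,255),(c,r),4)
    t=tool()
    for w in(-.034,.034): 
        g=proj(n,t[:3,3]-t[:3,2]*.046+t[:3,1]*w)[0];cv2.circle(q,tuple(((g-[c,r]+.5)*4).astype(int)),4,(0,0,255),1)
    o.append(q)
cv2.imwrite("pics/rg.png",np.hstack(o))
E
```

```text
15.2333 [0.46591963 0.24256422 0.17814246] [ 1.26 -1.03 -1.08  0.69 -1.11  0.44] 0.06798235368046203 [ 0.50954338 -0.08918904 -0.35067233]
above [0.46, 0.24, 0.29]
travel tot [-0.03  -0.013  0.559] rows>=2.7 | dr tot [ 0.06 -0.16  0.01] rows>=0.2
hover [0.44070357 0.23416444 0.19307464]
travel tot [-0.126 -0.042  0.075] rows>=0.7 | dr tot [ 0.06 -0.16  0.01] rows>=0.2
grip [0.507948   0.25603193 0.12236396]
travel tot [ 0.21   0.067 -0.279] rows>=1.7 | dr tot [ 0.06 -0.16  0.01] rows>=0.2
15.2333 [0.46591963 0.24256422 0.17814246] [ 1.26 -1.03 -1.08  0.69 -1.11  0.44]
side p0.70 c [272.4 174.8] pred [270.  174.6] n 431 534 ov 392 ang 21.4 22.1
top p0.96 c [185.9 233.9] pred [185.5 233.3] n 902 808 ov 732 ang 97.8 94.9
```

View pics/rg.png

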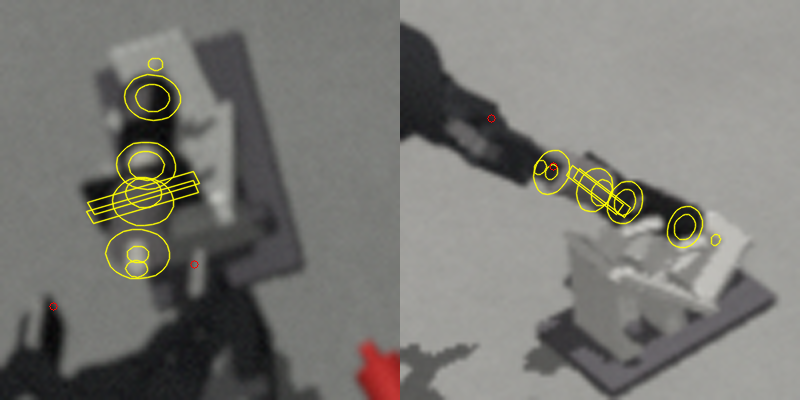

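The picture shows both fingertips where the corrected model puts them, near crop (55,300) and (195,255) in the top view, straddling the parked pipette's axis. The plunger is at (262,135). j3 sits at its limit here, so I approach gently and watch it.

Request:
arm_command(
  steps=[
    {"travel": [0.04, 0.013, -0.04], "dr": [0, 0, 0], "jaw": -0.6},
    {"travel": [0.04, 0.013, -0.04], "dr": [0, 0, 0], "jaw": -0.6},
    {"travel": [0.03, 0.01, -0.03], "dr": [0, 0, 0], "jaw": -0.6},
    {"travel": [0, 0, 0], "dr": [0, 0, 0], "jaw": -0.6},
    {"travel": [0, 0, 0], "dr": [0, 0, 0], "jaw": -0.6},
  ],
)

```text
time: 15.85
tool_pos: [0.4884, 0.2499, 0.1588]
tool_rot: [-2.773, -0.439, -1.127]
contact_force: [-0.5, 1.0, 0.3]
opening: 0.0683
grasp_force: 0.0
```

```bash
python3 regrip.py
```

```text
15.85 [0.4884414  0.2498772  0.15879209] [ 1.18 -0.93 -1.08  0.69 -0.99  0.44] 0.06826786391742769 [-0.48190149  0.95911791  0.25738778]
above [0.46, 0.24, 0.29]
travel tot [-0.142 -0.049  0.656] rows>=3.2 | dr tot [ 0.06 -0.14  0.01] rows>=0.1
hover [0.44070357 0.23416444 0.19307464]
travel tot [-0.239 -0.079  0.171] rows>=1.5 | dr tot [ 0.06 -0.14  0.01] rows>=0.1
grip [0.507948   0.25603193 0.12236396]
travel tot [ 0.098  0.031 -0.182] rows>=1.0 | dr tot [ 0.06 -0.14  0.01] rows>=0.1
```

Request:
arm_command(
  steps=[
    {"travel": [0, 0, 0], "dr": [-0.19, 0.59, 0], "jaw": -0.6},
    {"travel": [0, 0, 0], "dr": [-0.19, 0.59, 0], "jaw": -0.6},
    {"travel": [0, 0, -0.02], "dr": [-0.18, 0.58, 0], "jaw": -0.6},
    {"travel": [0.01, 0.003, -0.04], "dr": [0, 0, 0], "jaw": -0.6},
    {"travel": [0.01, 0.003, -0.04], "dr": [0, 0, 0], "jaw": -0.6},
  ],
)

```text
time: 16.27
tool_pos: [0.4925, 0.2521, 0.139]
tool_rot: [-2.871, -0.455, -0.908]
contact_force: [0.7, -0.6, -1.0]
opening: 0.0685
grasp_force: 0.0
```

```bash
cat > rg2.py <<'E'
from h import *
Tp=parked(REST);Tp[:3,3]=[.514,.258,.116];a=Tp[:3,0];h=np.array([.951,.309,0]);t=np.radians(35)
d=h*np.sin(t)-[0,0,np.cos(t)]
s=read_state();print(s["time"],s["tool_pos"],np.round(s["joints"],2),s["opening"],s["contact_force"])
plan(Tp[:3,3]+.067*a+.058*d,Rt(d,Tp[:3,1]))
T=np.linalg.inv(Tp)@tool();g=T[:3,3]-.058*T[:3,2];print("grasp pt in pipette frame",g.round(4),"tool z",T[:3,2].round(3))
E
python3 rg2.py
```

```text
16.2667 [0.49254294 0.25213681 0.13902116] [ 1.11 -0.75 -0.9   0.5  -1.02  0.59] 0.06847527729261743 [ 0.7014527  -0.60670453 -1.02322257]
travel tot [ 0.04   0.007 -0.116] rows>=0.6 | dr tot [-0.03  0.02 -0.  ] rows>=0.0
grasp pt in pipette frame [ 0.0891 -0.001   0.0105] tool z [-0.985 -0.002 -0.172]
```

Request:
arm_command(
  steps=[
    {"travel": [0.01, 0.002, -0.029], "dr": [0, 0, 0], "jaw": -0.6},
    {"travel": [0.01, 0.002, -0.029], "dr": [0, 0, 0], "jaw": -0.6},
    {"travel": [0.01, 0.002, -0.029], "dr": [0, 0, 0], "jaw": -0.6},
    {"travel": [0.01, 0.002, -0.029], "dr": [0, 0, 0], "jaw": -0.6},
    {"travel": [0, 0, 0], "dr": [0, 0, 0], "jaw": -0.6},
  ],
)

```text
time: 16.68
tool_pos: [0.4999, 0.2521, 0.1122]
tool_rot: [-2.876, -0.456, -0.904]
contact_force: [-0.7, -0.2, -0.2]
opening: 0.0684
grasp_force: 0.0
```

```bash
python3 rg2.py
```

```text
16.6833 [0.49989456 0.25209086 0.11221468] [ 1.09 -0.71 -0.94  0.51 -0.95  0.58] 0.06838639376828122 [-0.74458891 -0.16682817 -0.23869429]
travel tot [0.003 0.008 0.018] rows>=0.1 | dr tot [ 0.02 -0.02 -0.  ] rows>=0.0
grasp pt in pipette frame [ 0.0652  0.0012 -0.0033] tool z [-0.984  0.001 -0.176]
```

Request:
arm_command(
  steps=[
    {"travel": [0.002, 0.006, 0.013], "dr": [0, 0, 0], "jaw": 1},
    {"travel": [0, 0, 0], "dr": [0, 0, 0], "jaw": 1},
    {"travel": [0, 0, 0], "dr": [0, 0, 0], "jaw": 1},
    {"travel": [0, 0, 0], "dr": [0, 0, 0], "jaw": 1},
    {"travel": [0, 0, 0], "dr": [0, 0, 0], "jaw": 1},
  ],
  squeeze=40,
)

```text
time: 17.1
tool_pos: [0.5007, 0.2543, 0.1179]
tool_rot: [-2.872, -0.456, -0.907]
contact_force: [-2.8, -1.5, 3.6]
opening: 0.0293
grasp_force: 39.1
```

Request:
arm_command(
  steps=[
    {"travel": [0, 0, 0], "dr": [0, 0, 0], "jaw": 1},
    {"travel": [0, 0, 0], "dr": [0, 0, 0], "jaw": 1},
    {"travel": [0, 0, 0], "dr": [0, 0, 0], "jaw": 1},
    {"travel": [0, 0, 0], "dr": [0, 0, 0], "jaw": 1},
    {"travel": [0, 0, 0], "dr": [0, 0, 0], "jaw": 1},
  ],
  squeeze=100,
)

```text
time: 17.52
tool_pos: [0.5007, 0.2543, 0.1181]
tool_rot: [-2.872, -0.455, -0.907]
contact_force: [-4.7, -1.9, 5.5]
opening: 0.0279
grasp_force: 97.9
```

```bash
python3 rg2.py
python3 - <<'E'
from h import *
Tp=parked(REST);Tp[:3,3]=[.514,.258,.116]
np.save("G2.npy",np.linalg.inv(Tp)@tool());s=read_state();print(s["opening"],s["grasp_force"],s["ft_torque"]);look("g2",Tp)
E
```

```text
17.5167 [0.50068586 0.25428492 0.11808993] [ 1.09 -0.71 -0.92  0.51 -0.96  0.58] 0.027945234096941947 [-4.69900235 -1.91019627  5.48201025]
travel tot [-0.001 -0.003 -0.011] rows>=0.1 | dr tot [-0.01  0.01 -0.01] rows>=0.0
grasp pt in pipette frame [ 0.0684 -0.0005  0.0017] tool z [-0.985 -0.001 -0.173]
0.027945234096941947 97.86229133605957 [-0.69305567  2.26885926  0.0225366 ]
side p0.65 c [276.9 175.6] pred [269.7 174.7] n 251 520 ov 218 ang 24.6 22.2
top p0.58 c [184.9 229.9] pred [186.  233.6] n 664 781 ov 539 ang 104.7 95.6
```

Request:
arm_command(
  steps=[
    {"travel": [0.02, 0.006, 0.021], "dr": [0, 0, 0], "jaw": 1},
    {"travel": [0.045, 0.015, 0.048], "dr": [0, 0, 0], "jaw": 1},
    {"travel": [0.07, 0.022, 0.075], "dr": [0, 0, 0], "jaw": 1},
    {"travel": [0.08, 0.026, 0.1], "dr": [0, 0, 0], "jaw": 1},
    {"travel": [0.02, 0.006, 0.1], "dr": [0, 0, 0], "jaw": 1},
  ],
)

```text
time: 18.13
tool_pos: [0.5482, 0.2689, 0.1845]
tool_rot: [-2.876, -0.456, -0.902]
contact_force: [-0.1, -0.6, -1.0]
opening: 0.0282
grasp_force: 98.6
```

```bash
cat > fork.py <<'E'
from h import *
import sys
s=read_state();print(s["time"],s["tool_pos"],np.round(s["joints"],2),"op",s["opening"],s["grasp_force"],s["contact_force"])
G=np.load("G2.npy");T=tool()@np.linalg.inv(G);print("pip mid",T[:3,3].round(4),"axis",T[:3,0].round(3),"y",T[:3,1].round(3))
look(sys.argv[1],T)
F=FORK.copy();F[2]+=np.pi;u=np.array([np.cos(FORK[2]),np.sin(FORK[2]),0])
for nm,o in(("wait",-.085*u+[0,0,.06]),("mouth",-.085*u+[0,0,.011]),("in",np.array([0,0,.011])),("down",np.array([0,0,0]))):
    H=hung(F);H[:3,3]+=o;W=H@G;print(nm,W[:3,3].round(3),"tool z",W[:3,2].round(2));plan(W[:3,3],W[:3,:3])
E
python3 fork.py lift2
```

```text
18.1333 [0.54819448 0.26892938 0.18451985] [ 1.   -0.54 -0.69  0.45 -0.98  0.71] op 0.02823045397742447 98.57606649398804 [-0.1410555  -0.62617931 -0.9905268 ]
pip mid [0.5615 0.2726 0.1824] axis [-0.67  -0.216  0.71 ] y [ 0.309 -0.951  0.002]
side p0.51 c [291.1 154.1] pred [283.2 147.8] n 305 539 ov 240 ang 32.2 26.7
top p0.69 c [168.5 199.9] pred [169.4 204.1] n 626 867 ov 502 ang 123.1 99.5
wait [ 0.466 -0.371  0.198] tool z [-0.17  0.01 -0.99]
travel tot [-0.407 -3.2    0.068] rows>=15.5 | dr tot [-1.2   8.93 -3.9 ] rows>=8.9
mouth [ 0.466 -0.371  0.149] tool z [-0.17  0.01 -0.99]
travel tot [-0.407 -3.2   -0.177] rows>=15.5 | dr tot [-1.2   8.93 -3.9 ] rows>=8.9
in [ 0.551 -0.375  0.149] tool z [-0.17  0.01 -0.99]
travel tot [ 0.017 -3.219 -0.177] rows>=15.5 | dr tot [-1.2   8.93 -3.9 ] rows>=8.9
down [ 0.551 -0.375  0.138] tool z [-0.17  0.01 -0.99]
travel tot [ 0.017 -3.219 -0.232] rows>=15.5 | dr tot [-1.2   8.93 -3.9 ] rows>=8.9
```

```bash
cat >> h.py <<'E'
def sag(G,tgt="pipette",rng=range(-15,61,3),g0=(.068,0,0)):
    """tilt of the pipette about the pads' line (pip y through g0), from masks"""
    T=tool()@np.linalg.inv(G);ms={}
    for n in M:
        capture(n)
        P=T[:3,3]; pr=sil(n,T)
        c=[r for r in regions_of(n,tgt) if (r["mask"]&cv2.dilate(pr.astype(np.uint8),np.ones((25,25))).astype(bool)).sum()>60 and r["p"]>.2]
        if c: ms[n]=c[0]["mask"]; print(n,"p",c[0]["p"],"n",c[0]["mask"].sum())
    g=T@np.array([*g0,1]);out=[]
    for th in rng:
        Q=T.copy();Rr=cv2.Rodrigues(T[:3,1]*np.radians(th))[0];Q[:3,:3]=Rr@T[:3,:3];Q[:3,3]=g[:3]+Rr@(T[:3,3]-g[:3])
        out.append([th]+[round(float((m&sil(n,Q)).sum()/m.sum()),2) for n,m in ms.items()]+[Q[:3,0].round(2).tolist()])
    for o in out: print(o)
E
python3 -c "
from h import *
sag(np.load('G2.npy'))"
```

```text
side p 0.73 n 272
top p 0.69 n 620
[-15, 0.33, 0.52, [-0.47, -0.15, 0.87]]
[-12, 0.48, 0.61, [-0.52, -0.17, 0.84]]
[-9, 0.64, 0.74, [-0.56, -0.18, 0.81]]
[-6, 0.86, 0.83, [-0.6, -0.19, 0.78]]
[-3, 0.97, 0.84, [-0.63, -0.21, 0.75]]
[0, 0.85, 0.82, [-0.67, -0.22, 0.71]]
[3, 0.69, 0.78, [-0.71, -0.23, 0.67]]
[6, 0.5, 0.73, [-0.74, -0.24, 0.63]]
[9, 0.36, 0.71, [-0.77, -0.25, 0.59]]
[12, 0.24, 0.66, [-0.8, -0.26, 0.55]]
[15, 0.17, 0.64, [-0.82, -0.27, 0.5]]
[18, 0.11, 0.61, [-0.85, -0.27, 0.46]]
[21, 0.07, 0.59, [-0.87, -0.28, 0.41]]
[24, 0.03, 0.58, [-0.89, -0.29, 0.36]]
[27, 0.01, 0.55, [-0.9, -0.29, 0.31]]
[30, 0.0, 0.53, [-0.92, -0.3, 0.26]]
[33, 0.0, 0.51, [-0.93, -0.3, 0.21]]
[36, 0.0, 0.51, [-0.94, -0.3, 0.16]]
[39, 0.0, 0.49, [-0.95, -0.31, 0.11]]
[42, 0.0, 0.48, [-0.95, -0.31, 0.06]]
[45, 0.0, 0.46, [-0.95, -0.31, 0.0]]
[48, 0.0, 0.45, [-0.95, -0.31, -0.05]]
[51, 0.0, 0.45, [-0.95, -0.31, -0.1]]
[54, 0.0, 0.43, [-0.94, -0.3, -0.15]]
[57, 0.0, 0.43, [-0.93, -0.3, -0.21]]
[60, 0.0, 0.42, [-0.92, -0.3, -0.26]]
```

Request:
arm_command(
  steps=[
    {"travel": [-0.041, -0.16, 0.02], "dr": [-0.06, 0.4465, -0.195], "jaw": 1},
    {"travel": [-0.041, -0.16, 0.02], "dr": [-0.06, 0.4465, -0.195], "jaw": 1},
    {"travel": [-0.041, -0.16, 0.02], "dr": [-0.06, 0.4465, -0.195], "jaw": 1},
    {"travel": [-0.041, -0.16, 0.02], "dr": [-0.06, 0.4465, -0.195], "jaw": 1},
    {"travel": [-0.041, -0.16, 0.02], "dr": [-0.06, 0.4465, -0.195], "jaw": 1},
  ],
)

```text
time: 18.95
tool_pos: [0.5054, 0.1081, 0.2057]
tool_rot: [-2.985, -0.332, -0.623]
contact_force: [0.9, -1.3, -1.4]
opening: 0.0282
grasp_force: 98.9
```

Request:
arm_command(
  steps=[
    {"travel": [-0.041, -0.16, 0], "dr": [-0.06, 0.4465, -0.195], "jaw": 1},
    {"travel": [-0.041, -0.16, 0], "dr": [-0.06, 0.4465, -0.195], "jaw": 1},
    {"travel": [-0.041, -0.16, 0], "dr": [-0.06, 0.4465, -0.195], "jaw": 1},
    {"travel": [-0.041, -0.16, 0], "dr": [-0.06, 0.4465, -0.195], "jaw": 1},
    {"travel": [-0.041, -0.16, 0], "dr": [-0.06, 0.4465, -0.195], "jaw": 1},
  ],
)

```text
time: 19.37
tool_pos: [0.4647, -0.0523, 0.2058]
tool_rot: [-3.066, -0.201, -0.333]
contact_force: [0.6, -1.0, -1.5]
opening: 0.0274
grasp_force: 98.9
```

Request:
arm_command(
  steps=[
    {"travel": [0, -0.16, 0], "dr": [-0.06, 0.4465, -0.195], "jaw": 1},
    {"travel": [0, -0.16, 0], "dr": [-0.06, 0.4465, -0.195], "jaw": 1},
    {"travel": [0, -0.16, 0], "dr": [-0.06, 0.4465, -0.195], "jaw": 1},
    {"travel": [0, -0.16, 0], "dr": [-0.06, 0.4465, -0.195], "jaw": 1},
    {"travel": [0, -0.16, 0], "dr": [-0.06, 0.4465, -0.195], "jaw": 1},
  ],
)

```text
time: 19.78
tool_pos: [0.4651, -0.2127, 0.2055]
tool_rot: [-3.112, -0.065, -0.033]
contact_force: [0.8, 1.3, -1.2]
opening: 0.0281
grasp_force: 98.9
```

Request:
arm_command(
  steps=[
    {"travel": [0, -0.16, 0], "dr": [-0.06, 0.4465, -0.195], "jaw": 1},
    {"travel": [0, -0.16, 0], "dr": [-0.06, 0.4465, -0.195], "jaw": 1},
    {"travel": [0, -0.16, 0], "dr": [-0.06, 0.4465, -0.195], "jaw": 1},
    {"travel": [0, -0.16, 0], "dr": [-0.06, 0.4465, -0.195], "jaw": 1},
    {"travel": [0, -0.16, 0], "dr": [-0.06, 0.4465, -0.195], "jaw": 1},
  ],
)

```text
time: 20.2
tool_pos: [0.4653, -0.3725, 0.2052]
tool_rot: [-3.124, 0.071, 0.272]
contact_force: [0.7, 0.0, -0.9]
opening: 0.0281
grasp_force: 98.9
```

```bash
python3 fork.py wait; python3 -c "
from h import *
sag(np.load('G2.npy'),rng=range(-10,11,2))"
```

```text
20.2 [ 0.4653067  -0.37251537  0.20518144] [-0.31  0.18  0.23  0.05 -1.79  1.84] op 0.028105480065951576 98.91104578971863 [ 0.71566774  0.03588962 -0.94677007]
pip mid [ 0.4736 -0.3735  0.1939] axis [ 0. -0.  1.] y [-0.045 -0.999 -0.   ]
side p0.83 c [358.3 339.3] pred [361.4 335.3] n 795 937 ov 599 ang 94.5 94.2
side p0.21 c [399.6 365. ] pred [361.4 335.3] n 3549 937 ov 5 ang 113.1 94.2
top p0.90 c [501.8 253.5] pred [506.7 246.9] n 630 819 ov 410 ang 165.5 162.5
wait [ 0.466 -0.371  0.198] tool z [-0.17  0.01 -0.99]
travel tot [ 0.003  0.001 -0.026] rows>=0.1 | dr tot [-0.02 -0.01  0.01] rows>=0.0
mouth [ 0.466 -0.371  0.149] tool z [-0.17  0.01 -0.99]
travel tot [ 0.003  0.001 -0.271] rows>=1.3 | dr tot [-0.02 -0.01  0.01] rows>=0.0
in [ 0.551 -0.375  0.149] tool z [-0.17  0.01 -0.99]
travel tot [ 0.427 -0.018 -0.271] rows>=2.4 | dr tot [-0.02 -0.01  0.01] rows>=0.0
down [ 0.551 -0.375  0.138] tool z [-0.17  0.01 -0.99]
travel tot [ 0.427 -0.018 -0.326] rows>=2.6 | dr tot [-0.02 -0.01  0.01] rows>=0.0
side p 0.74 n 843
top p 0.87 n 569
[-10, 0.73, 0.75, [0.17, -0.01, 0.98]]
[-8, 0.78, 0.81, [0.14, -0.01, 0.99]]
[-6, 0.84, 0.86, [0.11, -0.01, 0.99]]
[-4, 0.88, 0.89, [0.07, -0.0, 1.0]]
[-2, 0.82, 0.83, [0.04, -0.0, 1.0]]
[0, 0.75, 0.74, [0.0, -0.0, 1.0]]
[2, 0.7, 0.65, [-0.03, 0.0, 1.0]]
[4, 0.64, 0.59, [-0.07, 0.0, 1.0]]
[6, 0.59, 0.49, [-0.1, 0.0, 0.99]]
[8, 0.54, 0.43, [-0.14, 0.0, 0.99]]
[10, 0.49, 0.39, [-0.17, 0.01, 0.99]]
```

Request:
arm_command(
  steps=[
    {"travel": [0, 0, 0], "dr": [-0.02, -0.4, 0], "jaw": 1},
    {"travel": [0, 0, 0], "dr": [-0.016, -0.4, 0], "jaw": 1},
    {"travel": [0, 0, 0], "dr": [0, 0, 0], "jaw": 1},
    {"travel": [0, 0, 0], "dr": [0, 0, 0], "jaw": 1},
    {"travel": [0, 0, 0], "dr": [0, 0, 0], "jaw": 1},
  ],
)

```text
time: 21.02
tool_pos: [0.4655, -0.3705, 0.2064]
tool_rot: [-3.133, 0.069, 0.159]
contact_force: [1.0, -0.3, -1.8]
opening: 0.0281
grasp_force: 99.2
```

```bash
cat > fitpip.py <<'E'
from h import *
from scipy.optimize import minimize
import sys
def silf(n,T,k=4):
    m=np.zeros((480*k//2,640*k//2),np.uint8);lo=m.copy()
    for i in range(1,len(PR)-2):
        q=np.vstack([proj(n,l@T[:3,:3].T+T[:3,3]) for l in PR[i-1:i+1]]).astype(np.float32)
        q=np.round(((cv2.convexHull(q)[:,0]+.5)*2-.5)*16).astype(np.int32)
        cv2.fillConvexPoly(m,q,1,shift=4)
        if i<6: cv2.fillConvexPoly(lo,q,1,shift=4)
    L=np.array([(x,y,z) for x in(.034,.042) for y in(-.028,.028) for z in(-.008,.008)])
    q=cv2.convexHull(proj(n,L@T[:3,:3].T+T[:3,3]).astype(np.float32))[:,0]
    cv2.fillConvexPoly(m,np.round(((q+.5)*2-.5)*16).astype(np.int32),1,shift=4)
    return m.astype(bool),lo.astype(bool)
def getm(T,tag,tgt="pipette"):
    ms={}
    for n in M:
        cv2.imwrite(f"pics/{n}_{tag}.png",capture(n)[:,:,::-1]);pr=silf(n,T)[0]
        c=[np.kron(r["mask"],np.ones((2,2),bool)) for r in regions_of(n,tgt)]
        c=[m for m in c if m.sum()<8000 and (m&pr).sum()>.3*m.sum()]
        if c: ms[n]=max(c,key=lambda m:(m&pr).sum())
    return ms
def fitT(ms,T0,z=True):
    def mk(p):
        Q=T0.copy();Q[:3,:3]=cv2.Rodrigues(T0[:3,1]*p[3]+T0[:3,2]*p[4])[0]@T0[:3,:3];Q[:3,3]=T0[:3,3]+p[:3];return Q
    def cost(p):
        p=np.array(p)*[.01,.01,.01,.1,.1];c=0
        for n,m in ms.items():
            s,lo=silf(n,mk(p));c+=2-(m&s).sum()/m.sum()-(m&lo).sum()/lo.sum()
        return c+.002*(p[4]/.03)**2
    x=np.zeros(5)
    for st in(.5,.25):
        S=np.vstack([x]+[x+st*e for e in np.eye(5)]);r=minimize(cost,x,method="Nelder-Mead",options=dict(initial_simplex=S,maxiter=150,xatol=.01,fatol=1e-4));x=r.x
    return mk(x*[.01,.01,.01,.1,.1]),r.fun
if __name__=="__main__":
    G=np.load("G2.npy");T=tool()@np.linalg.inv(G);ms=getm(T,sys.argv[1]);print({n:m.sum()//4 for n,m in ms.items()})
    F,c=fitT(ms,T);print("pred",T[:3,3].round(4),T[:3,0].round(3));print("fit",F[:3,3].round(4),F[:3,0].round(3),"cost",round(c,3))
    np.save("Tfit.npy",np.linalg.inv(F)@tool())
    # same method on the hung one, as a check of bias
    H0=hung([.57,-.2,0])
    for r in regions_of("top","hung_pipette")[:4]: print("top hung",r["pixel"],r["p"])
E
python3 fitpip.py up
```

```text
{'side': np.int64(654), 'top': np.int64(480)}
pred [ 0.4746 -0.3715  0.1958] [-0.072  0.003  0.997]
fit [ 0.4674 -0.3734  0.1956] [-0.044 -0.064  0.997] cost 0.504
top hung [232.4, 200.1] 0.68
```

Run:
```python
from h import *
T=tool()@np.linalg.inv(np.load("G2.npy"))
for n in("side","top"):
    g=cv2.imread(f"pics/{n}_up.png",0)
    P=proj(n,[T[:3,3]+T[:3,0]*s for s in(-.1,-.062,.008,.034)]);print(n,"pred tip,bodylo,bodyhi,collar",P.round(1).tolist())
    c0,c1=int(P[:,0].min())-16,int(P[:,0].max())+18;r0,r1=int(P[:,1].min())-8,int(P[:,1].max())+8
    print("col0",c0)
    for r in range(r0,r1): print(r,"".join(" .:-=+*#%@"[min(9,v//26)] for v in g[r,c0:c1]))
```

```text
side pred tip,bodylo,bodyhi,collar [[362.1, 365.5], [361.8, 355.7], [361.2, 336.3], [360.9, 328.7]]
col0 344
320 **+-:. ..::-----:-:.................
321 ***=-.. ..:--------:................
322 ***+-:...::------==-:...............
323 ***+--:..::----:-==-:...............
324 ****=-:..::----:-==-...........::::-
325 +***+=-..:-------==:.......::--+=+++
326 +***+==-.:------===:......:=+++*+***
327 *****==-.::-----==-:......:=+*****#@
328 ****+===:.:-----==-:......:+******%@
329 *****+=+=::----===-.......-+******#@
330 *****+=++=::---===:.......:+*****+*@
331 *****+=++=:.::--==-:.......=+****++#
332 ******=+++=:..::---...... .:+*****+*
333 *****+==++-............ . .:=+****++
334 ******+==-........   ..  ...:+*****+
335 *******=-:.:...... ... .....:=+++++=
336 *******=:..=-:...   .   .....-======
337 *******+:..==:. ...   ......:---====
338 *******+:..-==:... ......---=+==*+**
339 *******+:...=+-... ....-=***********
340 +******+-. ..::.....  :+************
341 *******+-... ... . .  :*************
342 *******+:.... . ..... :*************
343 *******+:. ...... ..  :*************
344 =**
[... 1954 characters left out ...]
-========--::.            .....:... ...::::::..:::
249 :::::::::::--------:..             ...:::::......:::::::::::
250 :::........:----::..               .:::::::.......::::::::::
251 ::.....   .:----:.                ..:::::..........:::::::.:
252 :..  .    .:-===:.                 ........................:
253 :....... ..:-===:.                   .....................::
254 :.... ....:--==-:.                     ..............    .:-
255 ...  .....:-===-:                       ..:::.:..... .   .:-
256 ... ......:-===-.                     ..::----:-::::::::::-=
257 .........:--===-..                 ...::-=========--------==
258 ..  .....:-====-:..             ...::---===================+
```

Run:
```python
from h import *
G=np.load("G2.npy");T=tool()@np.linalg.inv(G);g=(T@np.array([.068,0,0,1]))[:3]
im=cv2.imread("pics/side_up.png",0).astype(float)
def edges(r):
    row=im[r-1:r+2,340:380].mean(0);d=row<85
    i=np.where(d[8:28])[0]+8;a,b=i[0],i[-1]
    f=lambda i,j:i+(85-row[i])/(row[j]-row[i])*(j-i)
    return 340+f(a,a-1),340+f(b,b+1)
for r in(344,348,352,356): print(r,np.round(edges(r),1))
col=im[330:372,354:362].mean(1);print("bottom row",[(330+i) for i in range(25,41) if (col[i]<85)!=(col[i+1]<85)],col[28:36].round())
for th in(-3,-4,-5):
    Q=T.copy();Rr=cv2.Rodrigues(T[:3,1]*np.radians(th))[0];Q[:3,:3]=Rr@T[:3,:3];Q[:3,3]=g+Rr@(T[:3,3]-g)
    q=np.vstack([proj("side",l@Q[:3,:3].T+Q[:3,3]) for l in PR[2:4]]).astype(np.float32)
    k=8;m=np.zeros((480*k,640*k),np.uint8);cv2.fillConvexPoly(m,np.round((cv2.convexHull(q)[:,0]+.5)*k).astype(np.int32),1)
    e=[(r,*(np.round(np.where(m[int((r+.5)*k)])[0][[0,-1]]/k-.5,1))) for r in(344,348,352,356)]
    c=np.where(m[:,int(358.5*k)])[0][-1]/k-.5
    print(th,Q[:3,3].round(4),Q[:3,0].round(3),e,"bottom",c)
    if th==-4: np.save("G3.npy",np.linalg.inv(Q)@tool())
```

```text
344 [351.6 366.2]
348 [351.4 365.9]
352 [351.  365.2]
356 [350.8 364.4]
bottom row [361] [ 26.  27.  27.  45.  98. 141. 157. 158.]
-3 [ 0.4711 -0.3717  0.1945] [-0.018  0.     1.   ] [(344, np.float64(351.8), np.float64(367.0)), (348, np.float64(351.6), np.float64(366.8)), (352, np.float64(351.5), np.float64(366.5)), (356, np.float64(351.4), np.float64(366.2))] bottom 362.875
-4 [ 0.4699 -0.3716  0.1945] [-0.001 -0.001  1.   ] [(344, np.float64(351.1), np.float64(366.2)), (348, np.float64(350.9), np.float64(365.9)), (352, np.float64(350.6), np.float64(365.5)), (356, np.float64(350.4), np.float64(365.1))] bottom 363.25
-5 [ 0.4688 -0.3716  0.1945] [ 0.016 -0.001  1.   ] [(344, np.float64(350.4), np.float64(365.6)), (348, np.float64(350.1), np.float64(365.2)), (352, np.float64(349.8), np.float64(364.8)), (356, np.float64(349.4), np.float64(364.2))] bottom 363.5
```

```bash
sed -i 's/G2.npy/G3.npy/; s/^look/#look/; s/\.011/.010/g' fork.py; python3 fork.py x
```

```text
21.2667 [ 0.46564911 -0.37087794  0.20529938] [-0.32  0.12  0.18  0.03 -1.73  1.85] op 0.027886344758806653 99.21015501022339 [ 0.23850854 -0.1510062  -1.1536449 ]
pip mid [ 0.4699 -0.3716  0.1945] axis [-0.001 -0.001  1.   ] y [-0.044 -0.999 -0.001]
wait [ 0.47  -0.371  0.198] tool z [-0.1   0.01 -0.99]
travel tot [ 0.021 -0.003 -0.037] rows>=0.2 | dr tot [-0.01  0.01 -0.01] rows>=0.0
mouth [ 0.47  -0.371  0.148] tool z [-0.1   0.01 -0.99]
travel tot [ 0.021 -0.003 -0.287] rows>=1.4 | dr tot [-0.01  0.01 -0.01] rows>=0.0
in [ 0.555 -0.375  0.148] tool z [-0.1   0.01 -0.99]
travel tot [ 0.445 -0.022 -0.287] rows>=2.5 | dr tot [-0.01  0.01 -0.01] rows>=0.0
down [ 0.555 -0.375  0.138] tool z [-0.1   0.01 -0.99]
travel tot [ 0.445 -0.022 -0.337] rows>=2.7 | dr tot [-0.01  0.01 -0.01] rows>=0.0
```

Request:
arm_command(
  steps=[
    {"travel": [0.007, -0.001, -0.08], "dr": [0, 0, 0], "jaw": 1},
    {"travel": [0.007, -0.001, -0.08], "dr": [0, 0, 0], "jaw": 1},
    {"travel": [0.007, -0.001, -0.08], "dr": [0, 0, 0], "jaw": 1},
    {"travel": [0, 0, -0.047], "dr": [0, 0, 0], "jaw": 1},
    {"travel": [0, 0, 0], "dr": [0, 0, 0], "jaw": 1},
  ],
)

```text
time: 21.68
tool_pos: [0.4688, -0.3708, 0.1453]
tool_rot: [-3.13, 0.07, 0.166]
contact_force: [0.3, -0.3, -2.3]
opening: 0.0278
grasp_force: 99.2
```

```bash
python3 fork.py x
python3 - <<'E'
from h import *
T=tool()@np.linalg.inv(np.load("G3.npy"))
for n in("side","top"):
    im=capture(n)[:,:,::-1].copy();cv2.imwrite(f"pics/{n}_mouth.png",im);g=im.max(2)
    P=proj(n,[T[:3,3]+T[:3,0]*s for s in(-.062,.008,.034)]);F=proj(n,pose(FORK,[(-.035,.013,.165),(-.035,-.013,.165),(0,0,.161)]))
    print(n,"bodylo,bodyhi,collar",P.round(1).tolist(),"prong tips,seat",F.round(1).tolist())
    Q=np.vstack([P,F]);c0,c1=int(Q[:,0].min())-18,int(Q[:,0].max())+12;r0,r1=int(Q[:,1].min())-5,int(Q[:,1].max())+8
    print("col0",c0)
    for r in range(r0,r1): print(r,"".join(" .:-=+*#%@"[min(9,v//26)] for v in g[r,c0:c1]))
E
```

```text
21.6833 [ 0.46877066 -0.37084776  0.14526593] [-0.32  0.12  0.08  0.03 -1.63  1.84] op 0.02779054295391716 99.2091965675354 [ 0.25281967 -0.30948302 -2.25446336]
pip mid [ 0.473  -0.3716  0.1345] axis [ 0.002 -0.003  1.   ] y [-0.045 -0.999 -0.003]
wait [ 0.47  -0.371  0.198] tool z [-0.1   0.01 -0.99]
travel tot [ 0.005 -0.003  0.263] rows>=1.3 | dr tot [-0.03 -0.03 -0.01] rows>=0.0
mouth [ 0.47  -0.371  0.148] tool z [-0.1   0.01 -0.99]
travel tot [ 0.005 -0.003  0.013] rows>=0.1 | dr tot [-0.03 -0.03 -0.01] rows>=0.0
in [ 0.555 -0.375  0.148] tool z [-0.1   0.01 -0.99]
travel tot [ 0.43  -0.022  0.013] rows>=2.1 | dr tot [-0.03 -0.03 -0.01] rows>=0.0
down [ 0.555 -0.375  0.138] tool z [-0.1   0.01 -0.99]
travel tot [ 0.43  -0.022 -0.037] rows>=2.1 | dr tot [-0.03 -0.03 -0.01] rows>=0.0
side bodylo,bodyhi,collar [[357.6, 372.5], [359.2, 353.9], [359.9, 346.5]] prong tips,seat [[380.6, 335.3], [385.9, 345.2], [398.8, 336.3]]
col0 339
330 -===-----===++=------==:............::-+****#@@@@@@@@@@@@@%##******+*#@
331 --====-=====++=:-----++-.......:...::::=+*******#@@@@@@%##****+**++++*%
[... 6695 characters left out ...]
.:-==++++==-:.           ...:::::.....:::::::::::..
253 ....:-====+==-:.             .:::::........:::::::::::
254 ....:-====+=-:.              .................:....::-
255 ...::-=++++=-.                .....................:-=
256 ...:-==+=+==-.                    ............    .:-=
257 ...:--====+=-.                    ..::::::........:-==
258 :.::---=====-.                  ..:----------:::::--==
259 ..::::--====-:               ..::--==============-===+
260 ..::::::--==-:..          ..::---===+====+============
261 ..:::::::--==--:.      ..::---====+=+++++++++=========
262 .:::::::::-====-::....::--=======++++++=+++++====+====
263 .:::::::::--====---::---=========+++++=++++++==+=+====
```

Request:
arm_command(
  steps=[
    {"travel": [0.02, 0, 0.013], "dr": [-0.03, -0.03, 0], "jaw": 1},
    {"travel": [0.05, -0.003, 0], "dr": [0, 0, 0], "jaw": 1},
    {"travel": [0.05, -0.003, 0], "dr": [0, 0, 0], "jaw": 1},
    {"travel": [0.05, -0.003, 0], "dr": [0, 0, 0], "jaw": 1},
    {"travel": [0.04, -0.002, 0], "dr": [0, 0, 0], "jaw": 1},
  ],
)

```text
time: 22.2
tool_pos: [0.5133, -0.3739, 0.1517]
tool_rot: [-3.137, 0.07, 0.153]
contact_force: [-0.3, -1.0, -1.7]
opening: 0.0283
grasp_force: 99.2
```

```bash
python3 fork.py x
```

```text
22.2 [ 0.51332943 -0.37391528  0.15173787] [-0.3   0.22  0.19  0.03 -1.64  1.83] op 0.028284172755607476 99.21037673950195 [-0.25797635 -0.95448401 -1.70365617]
pip mid [ 0.5177 -0.3747  0.141 ] axis [-0.006  0.003  1.   ] y [-0.044 -0.999  0.003]
wait [ 0.47  -0.371  0.198] tool z [-0.1   0.01 -0.99]
travel tot [-0.218  0.013  0.23 ] rows>=1.5 | dr tot [ 0.03  0.07 -0.01] rows>=0.1
mouth [ 0.47  -0.371  0.148] tool z [-0.1   0.01 -0.99]
travel tot [-0.218  0.013 -0.02 ] rows>=1.0 | dr tot [ 0.03  0.07 -0.01] rows>=0.1
in [ 0.555 -0.375  0.148] tool z [-0.1   0.01 -0.99]
travel tot [ 0.207 -0.007 -0.02 ] rows>=1.0 | dr tot [ 0.03  0.07 -0.01] rows>=0.1
down [ 0.555 -0.375  0.138] tool z [-0.1   0.01 -0.99]
travel tot [ 0.207 -0.007 -0.07 ] rows>=1.0 | dr tot [ 0.03  0.07 -0.01] rows>=0.1
```

Request:
arm_command(
  steps=[
    {"travel": [0, 0, -0.018], "dr": [0.03, 0.07, 0], "jaw": 1},
    {"travel": [0, 0, 0], "dr": [0, 0, 0], "jaw": 1},
    {"travel": [0.03, -0.001, 0], "dr": [0, 0, 0], "jaw": 1},
    {"travel": [0.03, -0.001, 0], "dr": [0, 0, 0], "jaw": 1},
    {"travel": [0, 0, 0], "dr": [0, 0, 0], "jaw": 1},
  ],
)

```text
time: 22.62
tool_pos: [0.5243, -0.3746, 0.1479]
tool_rot: [-3.134, 0.07, 0.165]
contact_force: [0.5, 0.1, 2.8]
opening: 0.0281
grasp_force: 100.4
```

```bash
python3 fork.py x|grep -v -A1 -E "wait|mouth"
```

```text
22.6167 [ 0.52433211 -0.3745982   0.14787737] [-0.29  0.25  0.22  0.03 -1.65  1.82] op 0.028075622488504703 100.39737939834595 [0.49272675 0.12750451 2.79909369]
pip mid [ 0.5286 -0.3754  0.1371] axis [0.001 0.001 1.   ] y [-0.044 -0.999  0.001]
wait [ 0.47  -0.371  0.198] tool z [-0.1   0.01 -0.99]
travel tot [-0.273  0.016  0.25 ] rows>=1.8 | dr tot [ 0.01 -0.02 -0.01] rows>=0.0
mouth [ 0.47  -0.371  0.148] tool z [-0.1   0.01 -0.99]
travel tot [-0.273  0.016 -0.   ] rows>=1.3 | dr tot [ 0.01 -0.02 -0.01] rows>=0.0
in [ 0.555 -0.375  0.148] tool z [-0.1   0.01 -0.99]
travel tot [ 0.152 -0.003 -0.   ] rows>=0.7 | dr tot [ 0.01 -0.02 -0.01] rows>=0.0
down [ 0.555 -0.375  0.138] tool z [-0.1   0.01 -0.99]
travel tot [ 0.152 -0.003 -0.05 ] rows>=0.8 | dr tot [ 0.01 -0.02 -0.01] rows>=0.0
```

Request:
arm_command(
  steps=[
    {"travel": [0, 0, 0.008], "dr": [0, 0, 0], "jaw": 1},
    {"travel": [0, 0, 0.008], "dr": [0, 0, 0], "jaw": 1},
    {"travel": [0, 0, 0], "dr": [0, 0, 0], "jaw": 1},
    {"travel": [0, 0, 0], "dr": [0, 0, 0], "jaw": 1},
    {"travel": [0, 0, 0], "dr": [0, 0, 0], "jaw": 1},
  ],
)

```text
time: 23.03
tool_pos: [0.5236, -0.3741, 0.1502]
tool_rot: [-3.133, 0.07, 0.165]
contact_force: [0.4, -0.4, -2.0]
opening: 0.028
grasp_force: 99.7
```

```bash
python3 fork.py x|head -2
python3 - <<'E'
from h import *
T=tool()@np.linalg.inv(np.load("G3.npy"))
n="side"
im=capture(n)[:,:,::-1].copy();cv2.imwrite(f"pics/{n}_in1.png",im);g=im.max(2)
P=proj(n,[T[:3,3]+T[:3,0]*s for s in(-.1,-.062,.008,.034)]);print(P.round(1).tolist())
c0,c1=350,425
print("col0",c0)
for r in range(318,385): print(r,"".join(" .:-=+*#%@"[min(9,v//26)] for v in g[r,c0:c1]))
E
```

```text
23.0333 [ 0.52357889 -0.37409406  0.15019818] [-0.29  0.25  0.22  0.02 -1.65  1.82] op 0.027978112396629395 99.73930835723877 [ 0.36725459 -0.37989635 -2.03555012]
pip mid [ 0.5278 -0.3749  0.1394] axis [ 0.002 -0.001  1.   ] y [-0.045 -0.999 -0.001]
[[380.5, 373.4], [381.8, 363.8], [384.4, 344.8], [385.4, 337.3]]
col0 350
318 -------------------------------::-----...............:-=+++*#%@@@%##*****##
319 -------------------------------:----==:..............::=++**%@@@@@%#***##**
320 -----------------------------=-:----=+=.............:::-+++**%@@@@@%#*##***
321 ----------------------------==:-----=++:......::....:::-=+++++++*%@%####***
322 ----------------------------=-:-----=++:.....:-=:.:---::=++++=--=#@@%###***
323 ----------------------------=-::-----==:....::--::=+=-::-=+++=---*%@%###***
324 ---------------------------==:::-------..........:--::::-=++++=-:=%@@%##*#*
325 --------------------=====+=+=:::------:...............:---=++==::=%@@@##***
326 --------------------++++++==-.::------:...............:::-====-:-+%@@@%###*
327 --------------------=***=-::..:-------:............
[... 3884 characters left out ...]
-----------------=+*****+==---------------=+****************
377 ==----=----=--------------------+***++==----------------==+****************
378 ==-------=-==------------------=+++===----------------==++*****************
379 -=--=---===-=------------------====-----------------=+++*******************
380 -=-----------------------------------------------==++**********************
381 ===--===--------------------------------------=++++************************
382 -==-====-----------------------------------==++****************************
383 --=---=---=----------------------------=+++++******************************
384 -----------==-----------------------==++***********************************
```

Request:
arm_command(
  steps=[
    {"travel": [0.03, -0.002, 0], "dr": [0, 0, 0], "jaw": 1},
    {"travel": [0.03, -0.002, 0], "dr": [0, 0, 0], "jaw": 1},
    {"travel": [0.02, -0.001, 0], "dr": [0, 0, 0], "jaw": 1},
    {"travel": [0, 0, 0], "dr": [0, 0, 0], "jaw": 1},
    {"travel": [0, 0, 0], "dr": [0, 0, 0], "jaw": 1},
  ],
)

```text
time: 23.5
tool_pos: [0.54, -0.3751, 0.1501]
tool_rot: [-3.133, 0.07, 0.166]
contact_force: [-0.6, 0.6, -1.8]
opening: 0.028
grasp_force: 99.6
```

Request:
arm_command(
  steps=[
    {"travel": [0.03, -0.001, 0], "dr": [0, 0, 0], "jaw": 1},
    {"travel": [0.03, 0, 0], "dr": [0, 0, 0], "jaw": 1},
    {"travel": [0.015, 0, 0], "dr": [0, 0, 0], "jaw": 1},
    {"travel": [0, 0, 0], "dr": [0, 0, 0], "jaw": 1},
    {"travel": [0, 0, 0], "dr": [0, 0, 0], "jaw": 1},
  ],
)

```text
time: 23.92
tool_pos: [0.5549, -0.3753, 0.1502]
tool_rot: [-3.133, 0.07, 0.166]
contact_force: [0.3, 0.6, -1.5]
opening: 0.0281
grasp_force: 99.5
```

```bash
python3 fork.py x|grep -v -E "wait|mouth"
```

```text
23.9167 [ 0.55488116 -0.37532696  0.15023056] [-0.28  0.32  0.31  0.02 -1.67  1.81] op 0.028073218195615913 99.54221248626709 [ 0.28386793  0.63941242 -1.47237745]
pip mid [ 0.5591 -0.3761  0.1394] axis [ 0.002 -0.     1.   ] y [-0.044 -0.999 -0.   ]
travel tot [-0.425  0.02   0.238] rows>=2.3 | dr tot [-0.01 -0.02 -0.01] rows>=0.0
travel tot [-0.425  0.02  -0.012] rows>=2.0 | dr tot [-0.01 -0.02 -0.01] rows>=0.0
in [ 0.555 -0.375  0.148] tool z [-0.1   0.01 -0.99]
travel tot [-0.001  0.001 -0.012] rows>=0.1 | dr tot [-0.01 -0.02 -0.01] rows>=0.0
down [ 0.555 -0.375  0.138] tool z [-0.1   0.01 -0.99]
travel tot [-0.001  0.001 -0.062] rows>=0.3 | dr tot [-0.01 -0.02 -0.01] rows>=0.0
```

Request:
arm_command(
  steps=[
    {"travel": [0, 0, -0.01], "dr": [0, 0, 0], "jaw": 1},
    {"travel": [0, 0, -0.01], "dr": [0, 0, 0], "jaw": 1},
    {"travel": [0, 0, 0], "dr": [0, 0, 0], "jaw": 1},
    {"travel": [0, 0, 0], "dr": [0, 0, 0], "jaw": 1},
    {"travel": [0, 0, 0], "dr": [0, 0, 0], "jaw": 1},
  ],
)

```text
time: 24.33
tool_pos: [0.5546, -0.3754, 0.1466]
tool_rot: [-3.133, 0.07, 0.165]
contact_force: [0.1, -0.0, -1.9]
opening: 0.0276
grasp_force: 99.5
```

Request:
arm_command(
  steps=[
    {"travel": [0, 0, -0.008], "dr": [0, 0, 0], "jaw": 1},
    {"travel": [0, 0, 0], "dr": [0, 0, 0], "jaw": 1},
    {"travel": [0, 0, 0], "dr": [0, 0, 0], "jaw": 1},
    {"travel": [0, 0, 0], "dr": [0, 0, 0], "jaw": 1},
    {"travel": [0, 0, 0], "dr": [0, 0, 0], "jaw": 1},
  ],
)

```text
time: 24.75
tool_pos: [0.5547, -0.3754, 0.145]
tool_rot: [-3.133, 0.07, 0.165]
contact_force: [0.8, 0.7, -2.0]
opening: 0.0282
grasp_force: 99.5
```

Request:
arm_command(
  steps=[
    {"travel": [0, 0, -0.008], "dr": [0, 0, 0], "jaw": 1},
    {"travel": [0, 0, 0], "dr": [0, 0, 0], "jaw": 1},
    {"travel": [0, 0, 0], "dr": [0, 0, 0], "jaw": 1},
    {"travel": [0, 0, 0], "dr": [0, 0, 0], "jaw": 1},
    {"travel": [0, 0, 0], "dr": [0, 0, 0], "jaw": 1},
  ],
)

```text
time: 25.17
tool_pos: [0.5548, -0.3755, 0.1441]
tool_rot: [-3.134, 0.07, 0.164]
contact_force: [-0.7, 1.3, 4.0]
opening: 0.0283
grasp_force: 100.0
```

Request:
arm_command(
  steps=[
    {"travel": [0, 0, -0.006], "dr": [0, 0, 0], "jaw": 1},
    {"travel": [0, 0, 0], "dr": [0, 0, 0], "jaw": 1},
    {"travel": [0, 0, 0], "dr": [0, 0, 0], "jaw": 1},
    {"travel": [0, 0, 0], "dr": [0, 0, 0], "jaw": 1},
    {"travel": [0, 0, 0], "dr": [0, 0, 0], "jaw": 1},
  ],
)

```text
time: 25.58
tool_pos: [0.5549, -0.3755, 0.1441]
tool_rot: [-3.134, 0.07, 0.163]
contact_force: [-1.6, 3.6, 7.5]
opening: 0.0279
grasp_force: 100.0
```

Request:
arm_command(
  steps=[
    {"travel": [0, 0, -0.006], "dr": [0, 0, 0], "jaw": 1},
    {"travel": [0, 0, 0], "dr": [0, 0, 0], "jaw": 1},
    {"travel": [0, 0, 0], "dr": [0, 0, 0], "jaw": 1},
    {"travel": [0, 0, 0], "dr": [0, 0, 0], "jaw": 1},
    {"travel": [0, 0, 0], "dr": [0, 0, 0], "jaw": 1},
  ],
)

```text
time: 26.0
tool_pos: [0.5549, -0.3756, 0.144]
tool_rot: [-3.135, 0.07, 0.161]
contact_force: [-2.8, 4.5, 11.0]
opening: 0.0279
grasp_force: 100.2
```

Contact came 4 mm below the lip contact, so the collar sits on the prongs behind the lips. I relieve the load and release.

Request:
arm_command(
  steps=[
    {"travel": [0, 0, 0.008], "dr": [0, 0, 0], "jaw": 1},
    {"travel": [0, 0, 0], "dr": [0, 0, 0], "jaw": 0.25},
    {"travel": [0, 0, 0], "dr": [0, 0, 0], "jaw": 0.2},
    {"travel": [0, 0, 0], "dr": [0, 0, 0], "jaw": 0.1},
    {"travel": [0, 0, 0], "dr": [0, 0, 0], "jaw": -0.1},
  ],
)

```text
time: 26.42
tool_pos: [0.5546, -0.3754, 0.1417]
tool_rot: [-3.132, 0.07, 0.166]
contact_force: [-0.2, -0.1, -0.5]
opening: 0.047
grasp_force: 0.0
```

Request:
arm_command(
  steps=[
    {"travel": [0, 0, 0], "dr": [0, 0, 0], "jaw": -0.4},
    {"travel": [0, 0, 0], "dr": [0, 0, 0], "jaw": -0.4},
    {"travel": [0, 0, 0], "dr": [0, 0, 0], "jaw": -0.4},
    {"travel": [0, 0, 0], "dr": [0, 0, 0], "jaw": -0.4},
    {"travel": [0, 0, 0], "dr": [0, 0, 0], "jaw": -0.4},
  ],
)

```text
time: 26.83
tool_pos: [0.5547, -0.3754, 0.1425]
tool_rot: [-3.133, 0.07, 0.165]
contact_force: [-0.2, -0.1, 0.6]
opening: 0.0594
grasp_force: 0.0
```

Run:
```python
from h import *
F=FORK.copy();F[2]+=np.pi;s=read_state();print(s["time"],s["opening"],s["contact_force"],s["tool_pos"]);look("rel2",hung(F))
```

```text
26.8333 0.0594327171701274 [-0.17560641 -0.06766778  0.61385424] [ 0.55473818 -0.37540897  0.1425153 ]
side p0.72 c [397.6 340.2] pred [398.  341.9] n 628 849 ov 593 ang 94.1 99.3
top p0.66 c [494.8 210.1] pred [491.8 210.1] n 445 687 ov 407 ang 162.5 150.6
```

Request:
arm_command(
  steps=[
    {"travel": [0.003, 0, 0.03], "dr": [0, 0, 0], "jaw": -0.4},
    {"travel": [0.006, 0, 0.06], "dr": [0, 0, 0], "jaw": -0.4},
    {"travel": [0.01, 0, 0.1], "dr": [0, 0, 0], "jaw": -0.4},
    {"travel": [0.015, 0, 0.15], "dr": [0, 0, 0], "jaw": -0.4},
    {"travel": [0.015, 0, 0.15], "dr": [0, 0, 0], "jaw": -0.4},
  ],
)

```text
time: 27.45
tool_pos: [0.5641, -0.3753, 0.2415]
tool_rot: [-3.133, 0.07, 0.167]
contact_force: [0.1, 0.1, 1.3]
opening: 0.0595
grasp_force: 0.0
```

Request:
arm_command(
  steps=[
    {"travel": [0, 0, 0.15], "dr": [0, 0, 0], "jaw": -0.4},
    {"travel": [-0.15, 0, 0.1], "dr": [0, 0, 0], "jaw": -0.4},
    {"travel": [-0.2, 0, 0], "dr": [0, 0, 0], "jaw": -0.4},
    {"travel": [-0.2, 0, 0], "dr": [0, 0, 0], "jaw": -0.4},
    {"travel": [-0.2, 0, 0], "dr": [0, 0, 0], "jaw": -0.4},
  ],
)

```text
time: 27.87
tool_pos: [0.4131, -0.3753, 0.291]
tool_rot: [-3.134, 0.069, 0.164]
contact_force: [0.4, -1.3, 1.1]
opening: 0.0601
grasp_force: 0.0
```

Run:
```python
from h import *
from fitpip import *
F=FORK.copy();F[2]+=np.pi;s=read_state();print(s["time"],s["contact_force"],s["tool_pos"]);H=hung(F);look("end",H)
ms=getm(H,"end2");Q,c=fitT(ms,H);print("fit",Q[:3,3].round(4),"pred",H[:3,3],"axis",Q[:3,0].round(3),round(c,3))
# what else changed since the start (blobs away from the arm)
for n in M:
    a=cv2.imread(f"pics/{n}0.png").astype(int);b=cv2.imread(f"pics/{n}_end2.png").astype(int)
    d=cv2.morphologyEx((abs(a-b).max(2)>50).astype(np.uint8),cv2.MORPH_OPEN,np.ones((3,3)));k,_,st,ce=cv2.connectedComponentsWithStats(d)
    print(n,[(ce[i].round().tolist(),int(st[i,4])) for i in range(1,k) if st[i,4]>15])
    print([ (r["pixel"],round(r["p"],2)) for r in regions_of(n,"hung_pipette")[:3]])
```

```text
27.8667 [ 0.38818873 -1.25471814  1.11554138] [ 0.41311798 -0.37530765  0.29104103]
side p0.70 c [399.5 338. ] pred [398.  341.9] n 729 849 ov 641 ang 97.3 99.3
fit [ 0.5634 -0.3737  0.1322] pred [ 0.559 -0.376  0.127] axis [0.03  0.015 0.999] 0.307
side [([45.0, 165.0], 20515), ([336.0, 40.0], 48), ([346.0, 56.0], 150), ([254.0, 162.0], 25995), ([371.0, 76.0], 620), ([88.0, 99.0], 637), ([400.0, 116.0], 58), ([135.0, 269.0], 76), ([319.0, 271.0], 150), ([123.0, 274.0], 85), ([305.0, 284.0], 233), ([140.0, 294.0], 150), ([83.0, 296.0], 33), ([99.0, 296.0], 109), ([92.0, 306.0], 73), ([256.0, 314.0], 122), ([346.0, 315.0], 53), ([403.0, 315.0], 22), ([398.0, 326.0], 170), ([403.0, 340.0], 166), ([398.0, 356.0], 112), ([394.0, 369.0], 19)]
[([280.2, 376.8], 0.57)]
top [([492.0, 75.0], 5119), ([507.0, 228.0], 23000), ([495.0, 203.0], 1000), ([472.0, 205.0], 33), ([522.0, 224.0], 239), ([462.0, 224.0], 478), ([316.0, 227.0], 331), ([325.0, 244.0], 24), ([335.0, 248.0], 51), ([390.0, 250.0], 32), ([509.0, 251.0], 25), ([325.0, 258.0], 124), ([367.0, 300.0], 528), ([339.0, 273.0], 27), ([463.0, 377.0], 3216), ([26.0, 429.0], 4241), ([297.0, 417.0], 41), ([231.0, 459.0], 1944), ([276.0, 437.0], 33), ([336.0, 441.0], 96), ([352.0, 452.0], 43)]
[([189.2, 409.6], 0.86)]
```

Run:
```python
from h import *
H=hung(FORK);n="side";g=cv2.imread("pics/side_end2.png").max(2)
print(proj(n,[H[:3,3]+H[:3,0]*s for s in(-.1,-.062,.008,.034,.088,.1)]).round(1).tolist())
for r in range(302,378): print(r,"".join(" .:-=+*#%@"[min(9,v//26)] for v in g[r,370:430]))
```

```text
[[393.1, 372.0], [394.6, 362.5], [397.6, 343.7], [398.8, 336.3], [401.3, 320.2], [401.8, 316.5]]
302 ..........:=****+=++++++************************************
303 .  ...... :+****+=++++++************************************
304 ..... ....:=****+=++++++************************************
305 ..........:+***+=+++++++******************###*****#*********
306 :........:-=***+++++++++******************#*#****##*********
307 ---:::-::---+**++++++++*******************#******###*##*****
308 -==++++-----+**+=++++++*************************************
309 -=++*++=----=**+=++++++*************************************
310 ==++*+==----=+*+=++++++****************###******************
311 ++++*+=------+*+=++++++*************************************
312 *++**+=------====++++++*************************************
313 ==++++=--------==++++++********%%%%*******##****************
314 --=++=---------=+++++++*******#@@@@#*********#**************
315 ---==----------=++++++********#@@@@%*****#****#*##****##****
316 ---------------=++++++***+*****%@@@%*******###**#*##*###***#
317 ---------------=++++++**
[... 3236 characters left out ...]
------+**+=-=+++++=-----==+++++++*****************
368 ----------------=+*++==++*+=------==+++++++*****************
369 ------------------==--=+**+=------==++++++******************
370 ----------------------=+++=-------==++++++******************
371 ==+-------------------=+++=-------==++++++******************
372 *+=--------------------=+=--------==+++++*******************
373 **+=-------------------------------==+++********************
374 **+=--------------------------------=++*********************
375 **+==--------------------------------=**********************
376 ****+=--------------------------------+*********************
377 ****+===-----------------------------=+*********************
```

The side view shows the pipette upright in the fork: plunger at (314,402), wings across both prongs, tip at (372,394), within 3 px of prediction. I see no change in the hung pipette, and the arm is clear.

```bash
python3 -c "
from station import *
print(hand_in())"
```

```text
the job is handed in; nothing more can be done
None
```

I parked the pipette on the angled rest and let it go, then took it again by its head and hung it upright in the empty fork with its wings across both prongs. It was handed in at about 28 s with the arm clear.

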